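# Lay bearing bodies over the ledge and kit the tray

## Robot

A 6-joint arm with a two-finger parallel gripper is mounted at the origin on the work surface. World frame = base frame: x ahead of the robot, y to its left, z up, the work surface at z = 0. Lengths are in mm, angles in rad, forces in N, time in s.
With the tool pointing down it reaches from about 250 to 800 mm from the base axis. Payload 3.9 kg.
Tool frame: the origin (TCP) lies at the very end of the fingers, on their centre line; the grasp point (between the pads) lies robot.grip_point_offset behind it (robot.grip_point_offset is the distance from the TCP to the grasp point, in mm); z points along the fingers, y is the direction in which the jaws open and shut (so a half turn about z gives the same grasp; the last joint's range is limited). The gripper opens to 85 mm and grips with 20 to 120 N. Pads are 22 mm wide; open, the fingers measure 114 mm over their backs; the gripper's body (76 mm by 85 mm) begins 54 mm behind the grasp point. The pads swing forward as they close: fully open they stand 13 mm farther back than shut.
Start: joints at [1.146, 0.26, -0.138, 1.173, 0, 1.571], TCP at [216.367, 478.331, 231.304] pointing down, gripper open.
Joint ranges: [-2.78, 2.78], [-0.83, 1.72], [-1.28, 1.37], [-1.9, 2.12], [-1.57, 1.48], [-3.14, 3.14]. Speed limits (rad/s): [2.57, 2.57, 3.14, 3.14, 3.14, 3.14].

## Interface

Orientations are given as [roll, pitch, yaw] about the fixed x, y, z axes, in that order (R = Rz(yaw) Ry(pitch) Rx(roll)).
In Python, from workcell import observe, eyes, job, robot gives the robot as it stands.
- The arm moves only by the tool jog_arm, never from a script. Its argument "moves" is a list of rows, each a list of 6 numbers: the shift along the tool's x, y, z in m, then the turn, a rotation vector about the tool's x, y, z in degrees. A call has 1 to 20 rows; each row shifts and turns the commanded pose from where the row before left it, along the tool's axes as they then stand; what a row does not reach is not made up. A row lasts 1/8 s, in which the tool goes at most 62.5 mm and 10.7 degrees, less where a joint would pass 70% of its speed; a pose out of reach is approached as far as the arm can. A call is refused whole if a number of a shift passes 0.0625 or a number of a turn 10.7, either way. A call with a gripper value outside its range is refused whole. "jaw" is the opening, from 0 (shut) to 1 (fully open), set as the call begins (left out, the last holds). The fingers move at their own pace and stop on an object; "force" is the grip in N (left out, the last holds). Time passes only in rows, so rows that do not move let the fingers close. It gives the time, the measured TCP pose, the force and the opening at its end, in the units of the state.
- observe(): the state, without advancing time (a new reading comes with each control period).
- eyes.grab_frame(name): name is "scene" or "top" or "wrist"; returns a dict with "color" (400x640x3 uint8, red, green, blue), "z_map" (400x640 float32, mm along the optical axis (not along the pixel's ray), 0 where there is no reading), "fx", "fy", "cx", "cy" (pixels), "D" ([k1, k2, p1, p2, k3] as OpenCV has them; the pictures are not rectified), "rvec" (rotation vector, rad) and "tvec" (3), from world to camera coordinates, as OpenCV has them; the wrist camera has in their place "hand_eye" (4x4, takes a point from camera to tool coordinates, whose origin is the TCP and whose axes are the flange's). Camera axes: x right, y down, z forward; pixel columns grow to the right and rows downward; lengths in mm; the calibration is good to about 2 mm. A picture is of the moment at which its call begins: read the wrist's pose just before it.
- job.close_job(): hands the job in, once; it reports no verdict.
The state is a dict: "clock": time; "joint_positions": joint angles; "joint_vel": joint speeds; "joint_efforts": joint torques, N m; "tcp_pos": TCP position; "ee_rot": TCP orientation; "contact_force": force on the tool from outside, world axes, zero at the start; "moment": the same for the moment, N m; "gripper_width": finger opening in mm.
Only numpy, scipy, OpenCV 4.12 (cv2) and the standard library are available. Lean on these libraries where they do the work, as an engineer would, in place of code of your own. Each camera call takes 0.05 s, during which the arm holds its last target. There are 200 camera calls.

## Task

Tip every standing bearing body over the near edge of the fixed steel ledge so that all of them lie on the ledge together with the bored face up; do not lift a body while it still stands on end. Then put each body, still bored face up, into the nest of its own length in the blue tray. Also slide the cover plate along its channel until it hangs out far enough over the end of the steel box to be pinched, and lay it flat in its nest in the tray, seated fully; leave the wrench, the blue bin and the red hub where they are.

Things in the scene. Friction and masses are not known exactly. Their poses are not given: they have to be found in the camera images.
- ledge: fixed bright steel plate on the bench, 120 (x) x 360 (y) x 12 mm high; origin: centre of its underside; its x points away from the robot within 6 degrees. Its near long edge (x = -60 mm) is the fence: a body pushed high up in the +x direction pivots over it and comes to lie on the plate, -x face up, foot hanging up to 35 mm out over the edge
- long1: one of two equal long bodies, a bearing part of aluminium, a block 48 (x) x 44 (y) x 95 mm (z), 500 g; origin at its centre. Starts standing on end (z up), 20 to 45 mm clear of the ledge's near edge, turned up to 15 degrees. Its -x face, bored (dark round bore, bright ring, four small holes), looks towards the robot; the plain +x face looks to the ledge. May be absent
- long2: one of two equal long bodies, a bearing part of aluminium, a block 48 (x) x 44 (y) x 95 mm (z), 500 g; origin at its centre. Starts standing on end (z up), 20 to 45 mm clear of the ledge's near edge, turned up to 15 degrees. Its -x face, bored (dark round bore, bright ring, four small holes), looks towards the robot; the plain +x face looks to the ledge. May be absent
- short: the short one, a bearing part of aluminium, a block 48 (x) x 44 (y) x 72 mm (z), 380 g; origin at its centre. Starts standing on end (z up), 20 to 45 mm clear of the ledge's near edge, turned up to 15 degrees. Its -x face, bored (dark round bore, bright ring, four small holes), looks towards the robot; the plain +x face looks to the ledge. May be absent
- tray: fixed blue plastic tray left or right of the ledge, 228 (x) x 162 (y) mm, floor 4 mm thick, four nests between ribs 5 mm thick, 14 mm above the bench; origin: centre of its underside; x points away from the robot within 9 degrees. A body lies with its long z axis along the tray's x, either way round, its centre 24 mm above the nest's floor
- nest_long_a (a point): centre of the nest's floor in the tray for a long body (either one); it is 102 mm long along the tray's x, 51 mm wide, ribs 10 mm high (to 14 mm above the bench); tray's far row, its +y side
- nest_long_b (a point): centre of the nest's floor in the tray for a long body (either one); it is 102 mm long along the tray's x, 51 mm wide, ribs 10 mm high (to 14 mm above the bench); tray's far row, its -y side
- nest_short (a point): centre of the nest's floor in the tray for the short body; it is 79 mm long along the tray's x, 51 mm wide, ribs 10 mm high (to 14 mm above the bench); tray's near row, its +y side
- nest_plate (a point): centre of the nest's floor for the cover plate, tray's near row, its -y side: 107 mm long along the tray's x, 61 mm wide; ribs at both ends, but along each side only one short rib, 18 mm long, at mid-length, so that fingers have room at the sides elsewhere
- riser: fixed steel box on the other side of the ledge from the tray, 150 (x) x 100 (y) x 60 mm high; origin: centre of its underside; x points away from the robot within 6 degrees. On top a channel 58 mm wide runs its whole length along x, open at both ends, between two rails 12 mm wide and 7 mm high
- plate: dark steel cover plate 100 (x) x 54 (y) x 8 mm (z), hole marks in the middle and corners, 280 g; origin at its centre. Starts flat in the box's channel, its rear end 5 to 25 mm inside the box's near end; the rails hide its long sides up to 1 mm below its top. It slides along the channel and tips off when its centre passes the box's end
- wrench: bystander: steel wrench 190 mm long lying between the robot's base and the standing bodies
- bin: bystander: blue plastic bin with a few fittings, 80 x 140 x 50 mm, beyond the ledge to the left
- hub: bystander: red flanged hub, 100 mm across, 60 mm high, beyond the ledge to the right
Not all that is in view belongs to the job. What is shaped like the short but purple or yellow is not meant.

How it is judged:
By the outcome, as a careful person would: the job done as asked, in the order asked, and still so for the second after the job is handed in, with the robot touching nothing.
Of long1, long2, short only 2 to 3 are there at a start; the rules pass over those that are not, and their reading is None.
At some moment in a run one of long1, long2, short may be knocked a few centimetres aside while the robot is not near it.
Once in a run the grip may slacken for a moment while it holds something.
It also fails if it takes over 210 s, if anything falls off the work surface, if the arm or the gripper's body presses on something with over 40 N, if the wrist force passes 120 N, or if a joint passes its speed limit or range.

## Working session

There is one attempt and no reset: what is moved stays moved. The work goes in short steps, Python scripts to look and compute and a tool call to move; the robot and the scene stay as the last step left them, time stands still between calls to the robot, and variables do not carry over. Pictures are saved under pics/ and viewed, about 12 in all and at most 16, crops included, and the job is handed in when it is done.

Besides the shell and the picture viewer there is one more tool, called after "Request:" as a command line: name --pt "numbers of a row" for each row, then --argument value for the rest. jog_arm: Moves the arm, as the interface text tells. Its arguments: {"type":"object","properties":{"moves":{"type":"array","items":{"type":"array","items":{"type":"number"}}},"jaw":{"type":"number"},"force":{"type":"number"}},"required":["moves"]}

```bash
ls; mkdir -p pics; cat > h.py <<'E'
import numpy as np, cv2
from workcell import observe, eyes, job, robot
from scipy.spatial.transform import Rotation as R
def grab(n):
    s=observe(); f=eyes.grab_frame(n)
    K=np.array([[f['fx'],0,f['cx']],[0,f['fy'],f['cy']],[0,0,1.]])
    D=np.array(f['D'],float)
    if n=='wrist':
        T=np.eye(4);T[:3,:3]=R.from_euler('xyz',s['ee_rot']).as_matrix();T[:3,3]=s['tcp_pos']
        M=T@np.array(f['hand_eye'])
    else:
        r=cv2.Rodrigues(np.array(f['rvec'],float))[0];M=np.eye(4);M[:3,:3]=r.T;M[:3,3]=-r.T@np.array(f['tvec'],float).ravel()
    return dict(c=f['color'],z=f['z_map'],K=K,D=D,M=M)
def rays(F,uv):
    p=cv2.undistortPoints(np.array(uv,float).reshape(-1,1,2),F['K'],F['D']).reshape(-1,2)
    return np.c_[p,np.ones(len(p))]@F['M'][:3,:3].T
def onplane(F,uv,z):
    d=rays(F,uv);o=F['M'][:3,3];t=(z-o[2])/d[:,2];return o+d*t[:,None]
def cloud(F):
    H,W=F['z'].shape;u,v=np.meshgrid(np.arange(W),np.arange(H))
    d=rays(F,np.c_[u.ravel(),v.ravel()]);P=F['M'][:3,3]+d*F['z'].reshape(-1,1);P[F['z'].ravel()==0]=np.nan
    return P.reshape(H,W,3)
def proj(F,P):
    Rw=F['M'][:3,:3].T;t=-Rw@F['M'][:3,3]
    return cv2.projectPoints(np.array(P,float).reshape(-1,1,3),cv2.Rodrigues(Rw)[0],t,F['K'],F['D'])[0].reshape(-1,2)
def save(F,name,crop=None,s=1):
    im=F['c'][:,:,::-1]
    if crop: x0,y0,x1,y1=crop;im=im[y0:y1,x0:x1]
    cv2.imwrite('pics/'+name+'.png',cv2.resize(im,None,fx=s,fy=s))
E
python3 - <<'E'
from h import *
print(observe(),robot.grip_point_offset)
A=grab('scene');B=grab('top')
print(A['M'].round(2),B['M'].round(2),B['K'])
im=np.vstack([A['c'],B['c']])[:,:,::-1]
cv2.imwrite('pics/a.png',cv2.resize(A['c'][:,:,::-1],(800,500)));cv2.imwrite('pics/b.png',cv2.resize(B['c'][:,:,::-1],(800,500)))
E
```

```text
pics
{'clock': 0.0, 'joint_positions': array([ 1.14598691e+00,  2.60677771e-01, -1.39398105e-01,  1.17267184e+00,
       -1.15842602e-05,  1.57077850e+00]), 'joint_vel': array([-0.00021585, -0.00068571, -0.00098579,  0.00075422,  0.00134634,
       -0.00110401]), 'joint_efforts': array([-3.65499027e-04, -4.05680037e+01,  2.53922457e+01,  1.85530039e-02,
       -2.43862332e-04,  1.36073245e-05]), 'tcp_pos': array([216.09892839, 477.71229635, 230.45717529]), 'ee_rot': array([-3.13964127e+00,  1.15494415e-05,  2.71680109e+00]), 'contact_force': array([0.57566266, 0.24595616, 0.42773409]), 'moment': array([-0.04048222, -0.03373927, -0.05844391]), 'gripper_width': 85.67319753390551} 18.700000000000003
[[ 6.90000e-01  4.40000e-01 -5.70000e-01  1.13395e+03]
 [ 7.20000e-01 -4.20000e-01  5.50000e-01 -5.25940e+02]
 [ 1.00000e-02 -7.90000e-01 -6.10000e-01  6.69320e+02]
 [ 0.00000e+00  0.00000e+00  0.00000e+00  1.00000e+00]] [[ 1.00000e-02 -9.90000e-01  1.20000e-01  4.39560e+02]
 [-1.00000e+00 -1.00000e-02  2.00000e-02 -4.60000e+00]
 [-2.00000e-02 -1.20000e-01 -9.90000e-01  1.31009e+03]
 [ 0.00000e+00  0.00000e+00  0.00000e+00  1.00000e+00]] [[468.95165579   0.         326.48827259]
 [  0.         468.95165579 207.65988405]
 [  0.           0.           1.        ]]
```

View pics/a.png

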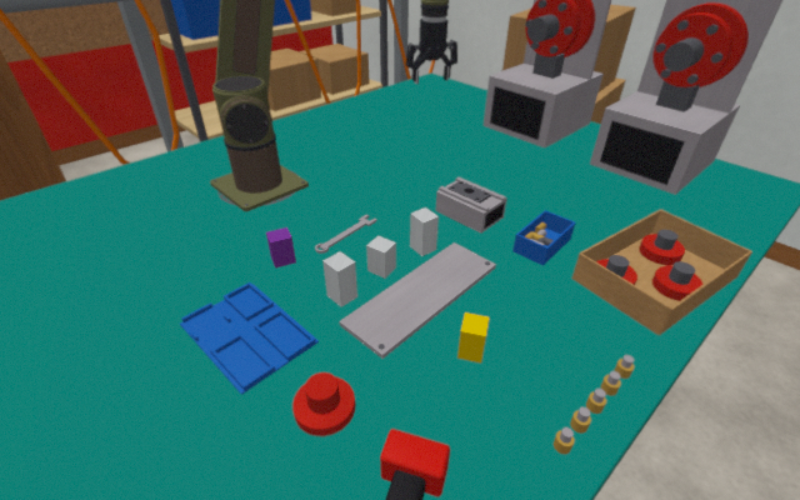

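View pics/b.png

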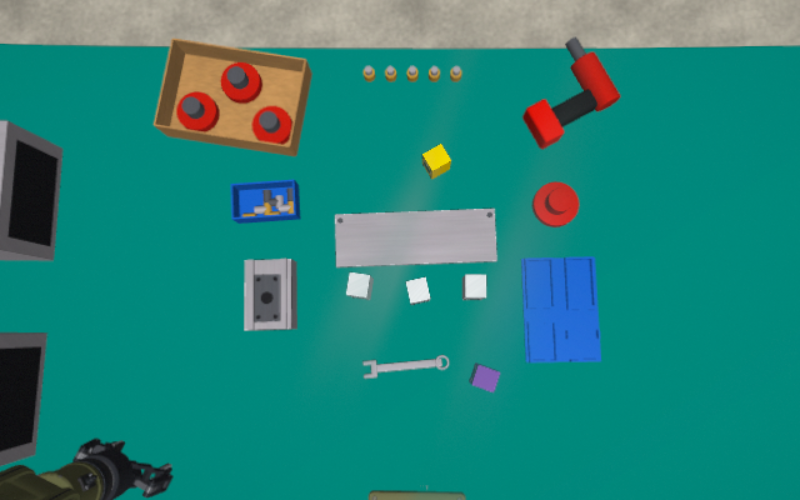

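The top view (800-px scale) shows long bodies at (358,285) and (476,286), and the short one at (418,290). The ledge is centred at (416,238), the tray at (561,309), and the riser with its plate at (270,295). The wrench lies at (405,366). The purple and yellow blocks are decoys. I'll measure with the top view now.

```bash
cat >> h.py <<'E'
def rect(P2):
    (c,(w,h),a)=cv2.minAreaRect(np.asarray(P2,np.float32))
    if w<h: a-=90;w,h=h,w
    return np.round(c,1),round(w,1),round(h,1),round((a+90)%180-90,1) # angle of long side from +x
def blobs(F,mask,z,amin=60):
    m=cv2.morphologyEx(mask.astype(np.uint8),cv2.MORPH_OPEN,np.ones((2,2)))
    cs,_=cv2.findContours(m,cv2.RETR_EXTERNAL,cv2.CHAIN_APPROX_NONE);out=[]
    for c in cs:
        if cv2.contourArea(c)<amin: continue
        p=c.reshape(-1,2);out.append((p.mean(0).round(),rect(onplane(F,p,z)[:,:2])))
    return out
E
python3 - <<'E'
from h import *
B=grab('top');P=cloud(B);Z=P[...,2];X=P[...,0];Y=P[...,1]
roi=(X>150)&(X<700)&(Y>-420)&(Y<420)
hsv=cv2.cvtColor(B['c'],cv2.COLOR_RGB2HSV);H,S,V=[hsv[...,i].astype(int) for i in range(3)]
for n,m,z in [('long',(abs(Z-95)<9)&(S<60),95),('short',(abs(Z-72)<9)&(S<60),72),('ledge',(S<60)&(abs(Z-12)<6),12),('riser',(S<90)&(abs(Z-65)<8),66),('plate',(V<110)&(S<90)&(abs(Z-67)<9),68),('blue',(H>100)&(H<125)&(S>120),10)]:
    for b in blobs(B,m&roi,z): print(n,b)
for v,u in [(228,286),(232,334),(229,381),(190,330),(240,213),(320,500)]: print(P[v,u].round(1),hsv[v,u])
E
```

```text
long (array([381., 229.]), (array([ 534.2, -120.9]), 47.0, 41.4, -0.1))
long (array([287., 229.]), (array([533.3, 122.6]), 47.8, 44.1, -8.1))
short (array([335., 233.]), (array([525. ,  -1.9]), 47.3, 43.0, 13.1))
short (array([209., 238.]), (array([513.3, 324.8]), 145.9, 66.4, 2.6))
short (array([228., 236.]), (array([515.4, 280. ]), 145.9, 13.2, 2.2))
ledge (array([332., 192.]), (array([642.1,   4.7]), 359.6, 116.7, -88.5))
riser (array([214., 237.]), (array([514.1, 316.9]), 148.3, 100.5, 2.1))
plate (array([214., 239.]), (array([505.7, 319.1]), 97.2, 52.9, 2.6))
blue (array([450., 249.]), (array([ 491. , -314.6]), 228.8, 162.0, 1.8))
blue (array([212., 175.]), (array([690.4, 344.6]), 153.0, 25.8, -89.5))
[534.4 125.7  94.5] [ 93  10 223]
[526.7   0.8  74. ] [ 95   6 237]
[ 534.1 -120.7   96.2] [ 94   8 232]
[648.1  13.4  16.1] [110   9 173]
[502.6 320.7  71.1] [135  12  41]
[ 299.5 -448.3   -0.5] [ 87 251 138]
```

Request:
jog_arm --pt "0 0 0 0 0 10.3" --pt "0 0 0 0 0 10.3" --pt "0 0 0 0 0 10.3" --pt "0 0 0 0 0 10.3" --pt "0 0 0 0 0 10.3" --pt "0 0 0 0 0 10.3" --pt "0 0 0 0 0 10.3" --pt "0 0 0 0 0 10.3" --pt "0 0 0 0 0 10.3" --pt "0 0 0 0 0 10.3" --pt "0 0 0 0 0 10.3" --pt "0 0 0 0 0 10.3" --pt "0 0 0 0 0 10.3" --pt "0 0 0 0 0 10.3" --pt "0 0 0 0 0 10" --jaw 0.2

```text
clock: 2.02
tcp_pos: [405.8, 271.1, 231.6]
ee_rot: [-2.923, 0.116, 0.447]
contact_force: [0.1, 0.1, 0.5]
gripper_width: 17.0
```

```bash
cat >> h.py <<'E'
def go(x,y,z,yaw):
    "world target -> shift in present tool axes (mm) and turn about tool axes (deg)"
    s=observe();r=R.from_euler('xyz',s['ee_rot']);t=R.from_euler('xyz',[np.pi,0,np.radians(yaw)])
    print('tool shift',(r.inv().apply(np.array([x,y,z])-s['tcp_pos'])).round(1),'turn',np.degrees((r.inv()*t).as_rotvec()).round(2))
E
python3 - <<'E'
from h import *
s=observe();print({k:np.round(v,3) for k,v in s.items()});go(430,300,240,1.5)
E
```

```text
{'clock': np.float64(2.025), 'joint_positions': array([ 0.446,  0.279, -0.138,  1.27 ,  0.219,  3.141]), 'joint_vel': array([-0.856,  0.076,  0.041,  0.233,  0.215, -0.001]), 'joint_efforts': array([  4.286, -41.981,  23.694,   1.002,   0.651,   0.   ]), 'tcp_pos': array([405.829, 271.097, 231.591]), 'ee_rot': array([-2.923,  0.116,  0.447]), 'contact_force': array([0.087, 0.079, 0.499]), 'moment': array([-0.118, -0.143, -0.014]), 'gripper_width': np.float64(16.986)}
tool shift [ 33.1 -17.9  -8.7] turn [-10.93   9.18  23.26]
```

Request:
jog_arm --pt "0 0 0 0 0 0" --pt "0 0 0 0 0 0"

```text
clock: 2.28
tcp_pos: [404.8, 272.5, 231.7]
ee_rot: [-2.923, 0.116, 0.451]
contact_force: [0.7, -0.1, -0.4]
gripper_width: 16.9
```

```bash
python3 - <<'E'
from h import *
go(405,272,235,35)
go(405,272,235,45)
E
```

```text
tool shift [-0.4 -0.2 -3.4] turn [-13.     5.6   -9.85]
tool shift [-0.4 -0.2 -3.4] turn [-13.49   4.46 -19.79]
```

Request:
jog_arm --pt "0 0 0 -6.75 2.23 -9.9" --pt "0 0 0 -6.75 2.23 -9.9" --pt "0 0 0 0 0 -10.5" --pt "0 0 0 0 0 -10.5" --pt "0 0 0 0 0 -10.5" --pt "0 0 0 0 0 -10.5" --pt "0 0 0 0 0 -10.5" --pt "0 0 0 0 0 -10.5" --pt "0 0 0 0 0 -10.5" --pt "0 0 0 0 0 -10.5" --pt "0 0 0 0 0 -10.5" --pt "0 0 0 0 0 -10.5" --pt "0 0 0 0 0 -10.5" --pt "0 0 0 0 0 -10.5" --pt "0 0 0 0 0 -10.5" --pt "0 0 0 0 0 0"

```text
clock: 4.28
tcp_pos: [403.9, 273.8, 232.0]
ee_rot: [3.128, -0.026, 3.128]
contact_force: [0.2, -0.7, 0.5]
gripper_width: 17.0
```

```bash
python3 - <<'E'
from h import *
print(observe()['joint_positions'].round(2), observe()['ee_rot']); go(440,121,150,181.5)
W=grab('wrist'); print(W['M'].round(2)); save(W,'w1',s=1.25)
E
```

```text
[ 0.58  0.21 -0.21  1.17  0.03  0.59] [ 3.12821725 -0.02561854  3.12815609]
tool shift [ -40.2 -153.3   78.9] turn [ 0.8  -1.45 -2.28]
[[ 1.0000e-02  9.7000e-01  2.5000e-01  3.3740e+02]
 [ 1.0000e+00 -2.0000e-02  1.0000e-02  2.7187e+02]
 [ 1.0000e-02  2.5000e-01 -9.7000e-01  3.7670e+02]
 [ 0.0000e+00  0.0000e+00  0.0000e+00  1.0000e+00]]
```

Request:
jog_arm --pt "-0.022 -0.05 0 0.8 -1.45 -2.28" --pt "-0.022 -0.05 0 0 0 0" --pt "-0.022 -0.051 0.01 0 0 0" --pt "0 0 0.05 0 0 0" --pt "0 0 0.05 0 0 0" --pt "0 0 0.05 0 0 0" --pt "0 0 0.037 0 0 0" --pt "0 0 0 0 0 0" --pt "0 0 0 0 0 0"

```text
clock: 5.45
tcp_pos: [473.6, 122.8, 34.8]
ee_rot: [3.142, 0.002, -3.117]
contact_force: [0.6, 0.2, 1.4]
gripper_width: 16.8
```

View pics/w1.png

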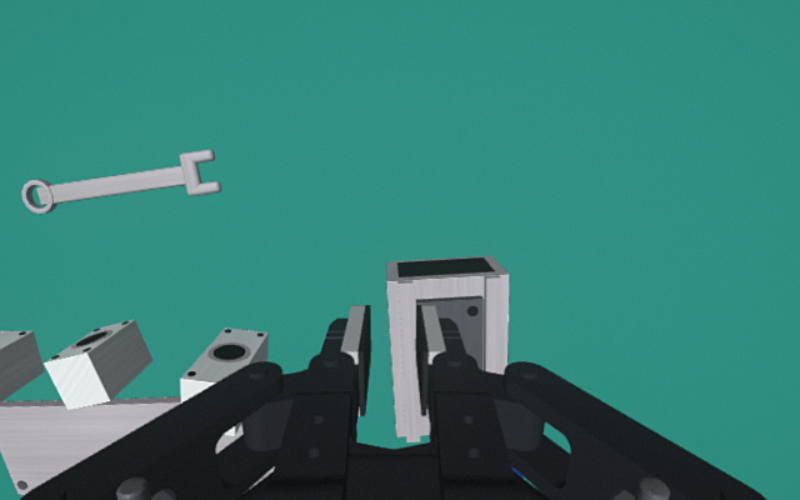

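```bash
python3 - <<'E'
from h import *
print(observe()['tcp_pos'],observe()['contact_force']); go(525,122,34,181.5)
E
```

```text
[473.61283905 122.82531411  34.84474286] [0.60986371 0.15705362 1.37486827]
tool shift [-51.3  -2.1   0.9] turn [ 0.    0.09 -0.08]
```

Request:
jog_arm --pt "-0.01 -0.002 0 0 0 0" --pt "-0.01 0 0 0 0 0" --pt "-0.005 0 0 0 0 0" --pt "-0.005 0 0 0 0 0" --pt "-0.005 0 0 0 0 0" --pt "-0.004 0 0 0 0 0" --pt "-0.003 0 0 0 0 0" --pt "-0.002 0 0 0 0 0" --pt "0 0 0 0 0 0"

```text
clock: 6.58
tcp_pos: [514.6, 120.1, 33.7]
ee_rot: [-3.139, -0.004, -3.117]
contact_force: [-4.5, -1.1, 3.0]
gripper_width: 17.0
```

```bash
cat >> h.py <<'E'
def find(verbose=True):
    B=grab('top');P=cloud(B);Z=P[...,2];X=P[...,0];Y=P[...,1]
    hsv=cv2.cvtColor(B['c'],cv2.COLOR_RGB2HSV);S=hsv[...,1].astype(int)
    roi=(X>440)&(X<720)&(Y>-210)&(Y<210)
    for n,z in [('long95',95),('short72',72),('lying60',60),('tilted112',112)]:
        for b in blobs(B,(abs(Z-z)<8)&(S<70)&roi,z): print(n,b)
    return B,P
E
python3 - <<'E'
from h import *
print(observe()['contact_force']);B,P=find()
E
```

```text
[-4.50110971 -1.13273056  3.00514363]
long95 (array([381., 229.]), (array([ 534.2, -120.9]), 47.0, 41.4, -0.1))
short72 (array([335., 233.]), (array([524.7,  -2. ]), 47.9, 43.0, 13.2))
```

Request:
jog_arm --pt "0.01 0 0 0 0 0" --pt "0 0 -0.04 0 0 0" --pt "0 0 0 0 0 0" --pt "-0.008 0 0 0 0 0" --pt "-0.008 0 0 0 0 0" --pt "-0.008 0 0 0 0 0" --pt "-0.008 0 0 0 0 0" --pt "-0.008 0 0 0 0 0" --pt "-0.008 0 0 0 0 0" --pt "-0.008 0 0 0 0 0" --pt "0 0 0 0 0 0"

```text
clock: 8.0
tcp_pos: [563.6, 122.5, 73.7]
ee_rot: [-3.141, 0.001, -3.117]
contact_force: [-0.1, 0.0, -0.5]
gripper_width: 16.8
```

```bash
python3 - <<'E'
from h import *
print(observe()['contact_force']);B,P=find()
A=grab('scene');save(A,'s1',(200,130,440,320),2.5)
E
```

```text
[-0.12547226  0.03742953 -0.46174858]
long95 (array([381., 229.]), (array([ 534.2, -120.9]), 47.0, 41.4, -0.1))
short72 (array([335., 233.]), (array([524.5,  -2.1]), 48.4, 43.0, 13.2))
```

View pics/s1.png

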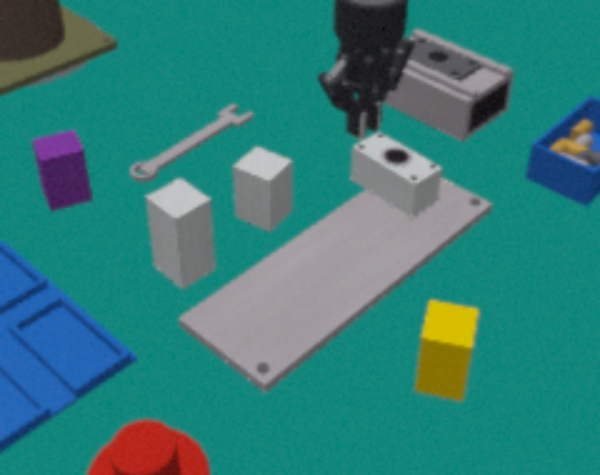

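Request:
jog_arm --pt "0.03 0 -0.02 0 0 0" --pt "0.04 -0.06 -0.01 0 0 0" --pt "0.029 -0.0625 0 0 0 0" --pt "0 -0.002 0.04 0 0 0" --pt "0 0 0.039 0 0 0" --pt "0 0 0 0 0 0" --pt "-0.01 0 0 0 0 0" --pt "-0.01 0 0 0 0 0" --pt "-0.006 0 0 0 0 0" --pt "-0.005 0 0 0 0 0" --pt "-0.005 0 0 0 0 0" --pt "-0.005 0 0 0 0 0" --pt "-0.005 0 0 0 0 0" --pt "-0.004 0 0 0 0 0" --pt "-0.003 0 0 0 0 0" --pt "-0.003 0 0 0 0 0" --pt "0 0 0 0 0 0"

```text
clock: 10.22
tcp_pos: [525.8, 11.4, 22.7]
ee_rot: [-3.141, -0.009, -3.117]
contact_force: [-12.7, -0.3, 9.0]
gripper_width: 17.2
```

```bash
python3 - <<'E'
from h import *
A=grab('scene');save(A,'s2',(200,130,440,320),2.5)
E
```

```text
(no output)
```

View pics/s2.png

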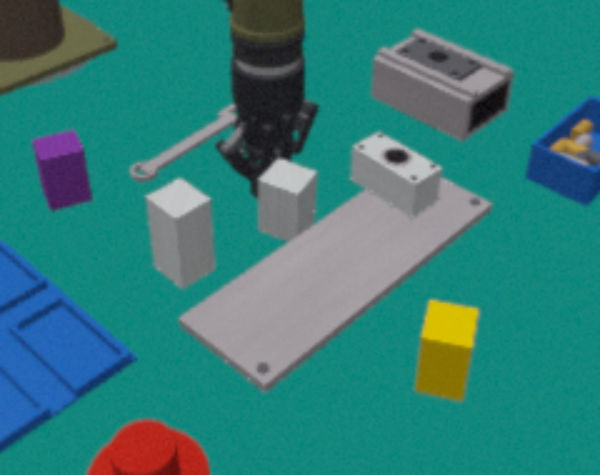

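Request:
jog_arm --pt "0.012 0 0 0 0 0" --pt "0.01 -0.006 -0.03 0 0 0" --pt "0 -0.005 -0.01 0 0 0" --pt "0 0 0 0 0 0"

```text
clock: 10.78
tcp_pos: [511.6, -0.3, 64.4]
ee_rot: [-3.141, 0.005, -3.117]
contact_force: [0.2, 0.1, 0.3]
gripper_width: 16.9
```

```bash
python3 - <<'E'
from h import *
B,P=find()
s=observe();print(s['tcp_pos'],s['ee_rot'])
W=grab('wrist');Q=cloud(W);m=(abs(Q[...,2]-72)<5)&(abs(Q[...,1])<60)&(Q[...,0]<600)
print(m.sum(), np.nanpercentile(Q[m][:,:2],[2,50,98],axis=0) if m.sum() else '')
m=(Q[...,2]>15)&(Q[...,2]<50)&(abs(Q[...,1])<60)&(Q[...,0]>500)&(Q[...,0]<580)
if m.sum():
    q=Q[m];print(m.sum(),q.min(0),q.max(0),np.polyfit(q[:,1],q[:,0],1))
E
```

```text
long95 (array([381., 229.]), (array([ 534.2, -120.9]), 47.0, 41.4, -0.1))
lying60 (array([288., 202.]), (array([606.6, 124.2]), 95.2, 44.0, -0.8))
[ 5.10709859e+02 -1.85797400e-01  6.35980818e+01] [-3.14144716e+00  2.80115685e-03 -3.11680466e+00]
2799 [[ 4.99968834e+02 -1.86749315e+01]
 [ 5.44467961e+02  3.31519194e-01]
 [ 5.58695122e+02  1.65259263e+01]]
1042 [532.64944557 -11.44701749  15.01607614] [540.98527789  10.6804547   49.97612412] [-3.15276348e-01  5.36337906e+02]
```

Request:
jog_arm --pt "0.02 -0.003 0 0 0 0" --pt "0 -0.003 0.04 0 0 0" --pt "0 0 0 0 0 0" --pt "-0.01 0 0 0 0 0" --pt "-0.01 0 0 0 0 0" --pt "-0.005 0 0 0 0 0" --pt "-0.004 0 0 0 0 0" --pt "-0.004 0 0 0 0 0" --pt "0 0 0 0 0 0" --pt "0 0 0 0 0 0"

```text
clock: 12.12
tcp_pos: [521.8, -5.9, 23.2]
ee_rot: [-3.141, -0.001, -3.117]
contact_force: [-0.8, -1.3, -1.0]
gripper_width: 17.1
```

Request:
jog_arm --pt "0.012 0 0 0 0 0" --pt "0.01 0.003 -0.03 0 0 0" --pt "0 0.002 -0.01 0 0 0" --pt "0 0 0 0 0 0"

```text
clock: 12.62
tcp_pos: [501.4, -1.2, 64.2]
ee_rot: [-3.141, 0.003, -3.116]
contact_force: [0.1, 0.1, 0.5]
gripper_width: 16.8
```

```bash
python3 - <<'E'
from h import *
s=observe();print(s['tcp_pos'])
W=grab('wrist');Q=cloud(W);m=(abs(Q[...,2]-72)<5)&(abs(Q[...,1])<60)&(Q[...,0]<600)&(Q[...,0]>520)
print(np.nanpercentile(Q[m][:,:2],[2,50,98],axis=0))
m=(Q[...,2]>15)&(Q[...,2]<50)&(abs(Q[...,1])<60)&(Q[...,0]>500)&(Q[...,0]<580)
q=Q[m];print(m.sum(),q.min(0),q.max(0),np.polyfit(q[:,1],q[:,0],1))
E
```

```text
[501.35689629  -1.23460121  64.1942704 ]
[[ 5.35108123e+02 -1.49784525e+01]
 [ 5.42088277e+02 -2.52689822e-01]
 [ 5.50277584e+02  1.23038997e+01]]
1135 [532.920362   -12.51930925  15.03393247] [541.57359617  10.12247892  49.98391285] [-2.89671119e-01  5.36481517e+02]
```

Request:
jog_arm --pt "0 -0.002 0.04 0 0 0" --pt "0 -0.002 0 0 0 0" --pt "-0.01 0 0 0 0 0" --pt "-0.008 0 0 0 0 0" --pt "-0.004 0 0 0 0 0" --pt "-0.003 0 0 0 0 0" --pt "-0.003 0 0 0 0 0" --pt "-0.003 0 0 0 0 0" --pt "0 0 0 0 0 0" --pt "0 0 0 0 0 0"

```text
clock: 13.92
tcp_pos: [527.7, -4.1, 22.6]
ee_rot: [3.141, -0.006, -3.116]
contact_force: [-7.1, 1.3, 2.6]
gripper_width: 17.2
```

```bash
cat >> h.py <<'E'
def rear(y0=0,zmax=50):
    s=observe();W=grab('wrist');Q=cloud(W)
    m=(Q[...,2]>15)&(Q[...,2]<zmax)&(abs(Q[...,1]-y0)<60)&(Q[...,0]>500)&(Q[...,0]<580)
    q=Q[m];print(s['tcp_pos'].round(1),s['contact_force'].round(1),m.sum(),q.min(0).round(1),q.max(0).round(1),np.polyfit(q[:,1],q[:,0],1).round(3))
    return W,Q
E
python3 - <<'E'
from h import *
W,Q=rear()
E
```

```text
[527.7  -4.1  22.6] [-7.1  1.3  2.6] 3580 [516.4 -27.3  15. ] [546.6  23.   50. ] [-2.0000e-02  5.3172e+02]
```

Request:
jog_arm --pt "-0.003 0 0 0 0 0" --pt "0 0 0 0 0 0" --pt "0.015 0 0 0 0 0" --pt "0.012 0.003 -0.03 0 0 0" --pt "0 0.0 -0.01 0 0 0" --pt "0 0 0 0 0 0"

```text
clock: 14.72
tcp_pos: [509.2, -2.3, 64.4]
ee_rot: [-3.141, 0.004, -3.117]
contact_force: [-0.1, -0.6, -0.1]
gripper_width: 17.0
```

```bash
python3 - <<'E'
from h import *
W,Q=rear(); B,P=find()
E
```

```text
[509.2  -2.3  64.4] [-0.1 -0.6 -0.1] 1059 [536.4 -13.6  15.1] [542.5   8.8  50. ] [-2.1000e-01  5.3859e+02]
long95 (array([381., 229.]), (array([ 534.2, -120.9]), 47.0, 41.4, -0.1))
lying60 (array([288., 202.]), (array([606.5, 124.3]), 95.4, 44.1, -1.0))
```

Request:
jog_arm --pt "-0.01 0 0 0 0 0" --pt "-0.005 0 0 0 0 0" --pt "-0.005 0 0 0 0 0" --pt "-0.005 0 0 0 0 0" --pt "-0.005 0 0 0 0 0" --pt "-0.006 0 0 0 0 0" --pt "-0.006 0 0 0 0 0" --pt "-0.007 0 0 0 0 0" --pt "-0.007 0 0 0 0 0" --pt "-0.007 0 0 0 0 0" --pt "0 0 0 0 0 0" --pt "0.02 0 -0.01 0 0 0" --pt "0.05 0 -0.06 0 0 0" --pt "0.05 -0.05 0 0 0 0" --pt "0 -0.05 0 0 0 0" --pt "0 0 0 0 0 0"

```text
clock: 16.82
tcp_pos: [469.3, -100.3, 121.7]
ee_rot: [-3.139, 0.003, -3.121]
contact_force: [0.1, 0.5, 0.2]
gripper_width: 17.3
```

```bash
python3 - <<'E'
from h import *
B,P=find();print(observe()['tcp_pos'])
A=grab('scene');save(A,'s3',(200,130,440,320),2.5)
E
```

```text
lying60 (array([331., 204.]), (array([604.4,   9.6]), 73.1, 43.1, 0.7))
lying60 (array([288., 202.]), (array([606.4, 124.2]), 95.6, 44.2, -1.0))
[469.26680548 -98.8173414  121.50356828]
```

View pics/s3.png

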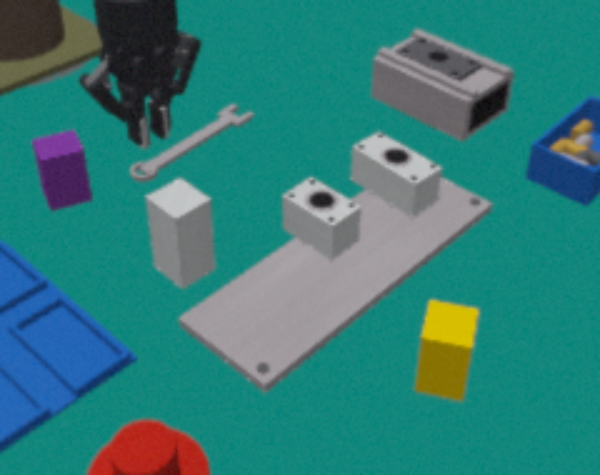

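Request:
jog_arm --pt "0 -0.022 0 0 0 0.2" --pt "0 0 0.04 0 0 0" --pt "0 0 0.047 0 0 0" --pt "0 0 0 0 0 0" --pt "-0.01 0 0 0 0 0" --pt "-0.01 0 0 0 0 0" --pt "-0.006 0 0 0 0 0" --pt "-0.006 0 0 0 0 0" --pt "-0.006 0 0 0 0 0" --pt "-0.006 0 0 0 0 0" --pt "-0.005 0 0 0 0 0" --pt "-0.004 0 0 0 0 0" --pt "-0.003 0 0 0 0 0" --pt "0 0 0 0 0 0"

```text
clock: 18.68
tcp_pos: [516.6, -118.1, 35.5]
ee_rot: [-3.141, -0.012, -3.122]
contact_force: [-11.6, -0.5, 12.9]
gripper_width: 16.9
```

Request:
jog_arm --pt "0.01 0 0 0 0 0" --pt "0 0 -0.04 0 0 0" --pt "0 0 0 0 0 0" --pt "-0.008 0 0 0 0 0" --pt "-0.007 0 0 0 0 0" --pt "-0.007 0 0 0 0 0" --pt "-0.007 0 0 0 0 0" --pt "-0.007 0 0 0 0 0" --pt "-0.007 0 0 0 0 0" --pt "-0.007 0 0 0 0 0" --pt "-0.006 0 0 0 0 0" --pt "0 0 0 0 0 0" --pt "0.03 0 -0.01 0 0 0" --pt "0.04 0 -0.06 0 0 0" --pt "0 0 -0.06 0 0 0" --pt "0 0 -0.03 0 0 0" --pt "0 0 0 0 0 0"

```text
clock: 20.8
tcp_pos: [507.8, -119.0, 229.4]
ee_rot: [-3.14, 0.006, -3.12]
contact_force: [0.9, 0.1, -0.2]
gripper_width: 16.6
```

```bash
python3 - <<'E'
from h import *
B,P=find();s=observe();print(s['tcp_pos'],s['ee_rot'])
A=grab('scene');a=A['c'][130:320,200:440]
b=B['c'][150:300,240:520]
im=np.vstack([cv2.resize(a,(560,443)),])
save(A,'s4',(200,130,440,320),2.5)
E
```

```text
lying60 (array([331., 204.]), (array([604.4,   9.6]), 73.1, 43.1, 0.7))
lying60 (array([288., 202.]), (array([606.6, 124.3]), 95.2, 44.1, -1.0))
lying60 (array([378., 198.]), (array([ 619.1, -119.1]), 95.3, 42.9, 0.0))
[ 506.65484994 -118.66233402  227.37687724] [-3.14059677e+00  2.36132013e-03 -3.12008424e+00]
```

View pics/s4.png

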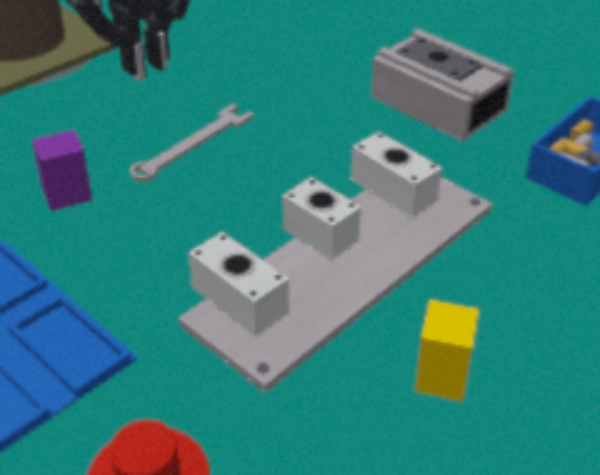

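Request:
jog_arm --pt "0.03 -0.05 0 0 0 0" --pt "0.03 -0.05 0 0 0 0" --pt "0.03 -0.05 0 0 0 0" --pt "0.03 -0.046 -0.02 0 0 0" --pt "0 0 -0.04 0 0 0" --pt "0 0 -0.01 0 0 0" --pt "0 0 0 0 0 0" --pt "0 0 0 0 0 0" --jaw 1

```text
clock: 21.9
tcp_pos: [390.1, -315.9, 294.6]
ee_rot: [3.14, -0.003, -3.119]
contact_force: [-0.5, -0.2, -0.2]
gripper_width: 85.3
```

```bash
python3 - <<'E'
from h import *
W=grab('wrist');np.savez('tray.npz',**W);save(W,'tray',s=1.25);print(observe()['tcp_pos'])
E
```

```text
[ 390.10882416 -315.92186408  294.6761037 ]
```

View pics/tray.png

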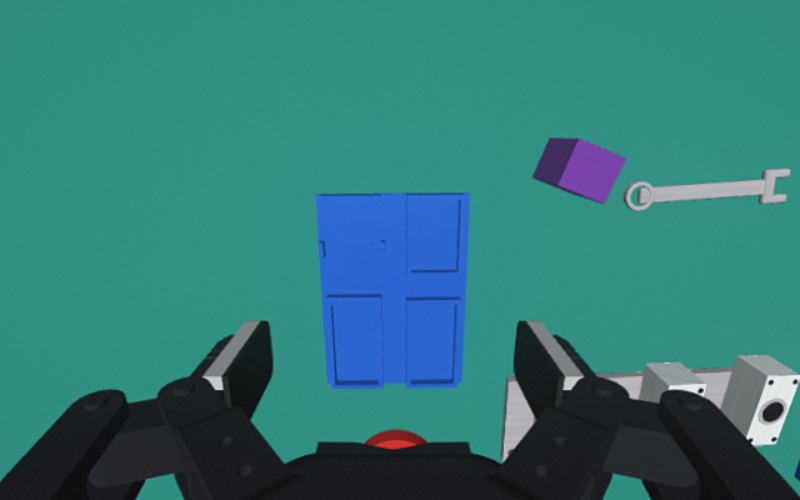

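```bash
python3 - <<'E'
from h import *
W=dict(np.load('tray.npz'))
hsv=cv2.cvtColor(W['c'],cv2.COLOR_RGB2HSV);H,S,V=[hsv[...,i].astype(int) for i in range(3)]
u,v=np.meshgrid(np.arange(640),np.arange(400))
m=(H>103)&(H<125)&(S>120)&(u>240)&(u<390)&(v>140)&(v<320)
for z in(0,14): print(z,[b for b in blobs(W,m,z,2000)])
Q=cloud(W)
c=np.array([491,-314.6]);a=np.radians(1.8);ex=np.array([np.cos(a),np.sin(a)]);ey=np.array([-ex[1],ex[0]])
# rectified tray picture at 1 px/mm on z=14: rows=-x', cols=-y'
g=np.mgrid[120:-121:-1,85:-86:-1].astype(float);xy=c+g[0][...,None]*ex+g[1][...,None]*ey
uv=proj(W,np.dstack([xy,np.full(xy.shape[:2],14.)]).reshape(-1,3)).astype(np.float32).reshape(*xy.shape)
t=cv2.remap(W['c'],uv[...,0],uv[...,1],cv2.INTER_LINEAR)
zz=cv2.remap(Q[...,2].astype(np.float32),uv[...,0],uv[...,1],cv2.INTER_NEAREST)
print('z across far row x=55:',[(int(g[1][65,j]),int(round(float(zz[60:71,j].mean())))) for j in range(0,171,3)])
print('z across near row x=-85:',[(int(g[1][205,j]),int(round(float(zz[200:210,j].mean())))) for j in range(0,171,3)])
print('z along x at y=36:',[(int(g[0][i,49]),int(round(float(zz[i,44:54].mean())))) for i in range(0,241,3)])
cv2.imwrite('pics/rect.png',cv2.resize(t[:,:,::-1],None,fx=2.4,fy=2.4))
E
```

```text
0 [(array([316., 231.]), (array([ 500.2, -312.1]), 237.7, 163.7, 1.8))]
14 [(array([316., 231.]), (array([ 494.5, -312.3]), 230.1, 158.5, 1.8))]Traceback (most recent call last):
  File "<stdin>", line 14, in <module>
ValueError: cannot convert float NaN to integer
```

```bash
python3 - <<'E'
from h import *
W=dict(np.load('tray.npz'));c=np.array([494,-312.3]);a=np.radians(1.8);ex=np.array([np.cos(a),np.sin(a)]);ey=np.array([-ex[1],ex[0]])
g=np.mgrid[120:-121:-1,85:-86:-1].astype(float);xy=c+g[0][...,None]*ex+g[1][...,None]*ey
uv=proj(W,np.dstack([xy,np.full(xy.shape[:2],14.)]).reshape(-1,3)).astype(np.float32).reshape(*xy.shape)
t=cv2.remap(W['c'],uv[...,0],uv[...,1],cv2.INTER_LINEAR)[:,:,::-1]
cl=cv2.createCLAHE(6,(4,4)).apply(cv2.cvtColor(t,cv2.COLOR_BGR2GRAY))
im=cv2.cvtColor(cv2.resize(cl,None,fx=2.4,fy=2.4,interpolation=cv2.INTER_CUBIC),cv2.COLOR_GRAY2BGR)
for k in range(-80,81,20):
    x=int((85-k)*2.4);cv2.line(im,(x,0),(x,8),(0,0,255));cv2.putText(im,str(k),(x-8,22),0,.4,(0,0,255))
for k in range(-120,121,20):
    y=int((120-k)*2.4);cv2.line(im,(0,y),(8,y),(0,0,255));cv2.putText(im,str(k),(0,y-2),0,.4,(0,0,255))
cv2.imwrite('pics/rect.png',im)
E
```

```text
(no output)
```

View pics/rect.png

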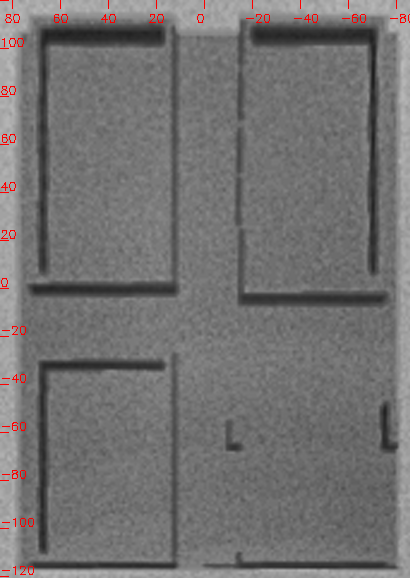

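Request:
jog_arm --pt "-0.033 0.049 0.016 0 0 0.6" --pt "-0.033 0.049 0.016 0 0 0" --pt "-0.033 0.05 0.016 0 0 0" --pt "-0.033 0.05 0.016 0 0 0" --pt "0 0 0 0 0 0" --pt "0 0 0 0 0 0"

```text
clock: 22.7
tcp_pos: [519.0, -116.8, 231.5]
ee_rot: [-3.141, -0.002, -3.129]
contact_force: [-0.8, -0.5, 1.2]
gripper_width: 85.3
```

```bash
cat >> h.py <<'E'
def top_face(zc,xlo,xhi,ylo,yhi,S=70):
    W=grab('wrist');Q=cloud(W);hsv=cv2.cvtColor(W['c'],cv2.COLOR_RGB2HSV)
    m=(abs(Q[...,2]-zc)<7)&(Q[...,0]>xlo)&(Q[...,0]<xhi)&(Q[...,1]>ylo)&(Q[...,1]<yhi)
    for b in blobs(W,m,zc,100): print('wrist',b)
    return W,Q
E
python3 - <<'E'
from h import *
B,P=find();s=observe();print(s['tcp_pos'],s['ee_rot'])
W,Q=top_face(60,540,700,-170,-70)
go(619,-119,120,180)
E
```

```text
lying60 (array([331., 204.]), (array([604.4,   9.6]), 73.2, 43.1, 0.7))
lying60 (array([288., 202.]), (array([606.5, 124.3]), 95.4, 44.1, -1.0))
lying60 (array([377., 197.]), (array([ 619.1, -117.8]), 95.3, 40.3, 0.0))
[ 519.06991782 -117.57354777  232.04197076] [-3.14094109e+00 -1.28485654e-03 -3.13051363e+00]
wrist (array([317., 274.]), (array([ 621. , -114.8]), 97.4, 44.2, 1.1))
tool shift [-99.9  -1.9 112.3] turn [-0.04 -0.03  0.57]
```

Request:
jog_arm --pt "-0.05 0 0.05 0 0 0" --pt "-0.051 0.001 0.05 0 0 0" --pt "0 0 0.05 0 0 0" --pt "0 0 0.03 0 0 0" --pt "0 0 0.02 0 0 0" --pt "0 0 0 0 0 0" --pt "0 0 0 0 0 0"

```text
clock: 23.68
tcp_pos: [609.1, -116.6, 45.7]
ee_rot: [-3.141, 0.002, -3.132]
contact_force: [0.1, -0.3, -0.2]
gripper_width: 85.5
```

Request:
jog_arm --pt "0 0 0.003 0 0 0" --pt "0 0 0 0 0 0" --pt "0 0 0 0 0 0" --pt "0 0 0 0 0 0" --pt "0 0 0 0 0 0" --pt "0 0 0 0 0 0" --jaw 0.3 --force 60

```text
clock: 24.42
tcp_pos: [609.1, -115.5, 42.4]
ee_rot: [-3.141, 0.001, -3.13]
contact_force: [-0.8, 0.3, 6.6]
gripper_width: 42.6
```

```bash
python3 - <<'E'
from h import *
B,P=find();s=observe();print(s['tcp_pos'],s['ee_rot'],s['contact_force'])
E
```

```text
lying60 (array([331., 204.]), (array([604.4,   9.6]), 73.1, 43.1, 0.7))
lying60 (array([288., 202.]), (array([606.5, 124.2]), 95.5, 44.3, -1.0))
[ 609.07605203 -115.44346412   42.37972255] [-3.14101798e+00  1.24990907e-03 -3.13027328e+00] [-1.15267912 -0.07155614  5.95110314]
```

Request:
jog_arm --pt "0 0 0 0 0 0" --pt "0 0 0 0 0 0" --pt "0 0 0 0 0 0" --pt "-0.006 0 0.006 0 0 0" --pt "-0.006 0 0.006 0 0 0" --pt "0 0 0.003 0 0 0" --pt "0 0 0 0 0 0" --pt "0 0 0 0 0 0" --jaw 0.8

```text
clock: 25.48
tcp_pos: [620.4, -115.3, 26.4]
ee_rot: [-3.141, -0.0, -3.131]
contact_force: [-0.5, -0.2, -0.2]
gripper_width: 68.4
```

Request:
jog_arm --pt "0 0 0 0 0 0" --pt "0 0 0 0 0 0" --pt "0 0 0 0 0 0" --pt "0 0 0 0 0 0" --pt "0 0 0 0 0 0" --jaw 0.3 --force 70

```text
clock: 26.1
tcp_pos: [620.9, -115.3, 27.0]
ee_rot: [-3.141, 0.001, -3.13]
contact_force: [-0.5, 1.2, 5.1]
gripper_width: 43.0
```

```bash
python3 - <<'E'
from h import *
s=observe();print(s['tcp_pos'],s['ee_rot'],s['contact_force'])
E
```

```text
[ 620.88438445 -115.30709145   26.95249496] [-3.14127839e+00  7.67466141e-04 -3.13042576e+00] [-0.53429192  1.21047952  5.057143  ]
```

Request:
jog_arm --pt "0 0 -0.03 0 0 0" --pt "0 0 -0.04 0 0 0" --pt "0 0 -0.03 0 0 0" --pt "0.01 -0.03 0 0 0 0" --pt "0.01 -0.035 0 0 0 0" --pt "0.01 -0.035 0 0 0 0" --pt "0.01 -0.035 0 0 0 0" --pt "0.01 -0.035 0 0 0 0" --pt "0.01 -0.035 0 0 0 0" --pt "0.01 -0.034 0 0 0 0" --pt "0 0 0 0 0 -1.2" --pt "0 0 0 0 0 0" --pt "0 0 0 0 0 0"

```text
clock: 27.72
tcp_pos: [553.0, -353.9, 125.8]
ee_rot: [3.141, -0.001, -3.109]
contact_force: [0.4, 0.2, -4.0]
gripper_width: 43.3
```

```bash
python3 - <<'E'
from h import *
s=observe();print(s['tcp_pos'],s['ee_rot'],s['contact_force'],s['gripper_width']);go(553.4,-355.5,40,181.8)
W=grab('wrist');save(W,'h1',(150,100,490,400),1.9)
E
```

```text
[ 553.02089715 -353.87656208  125.75204371] [ 3.14085252e+00 -1.41640452e-03 -3.10851738e+00] [ 0.40469873  0.23189573 -3.99223838] 43.3113931559519
tool shift [-0.4 -1.7 85.8] turn [ 0.04 -0.08  0.1 ]
```

View pics/h1.png

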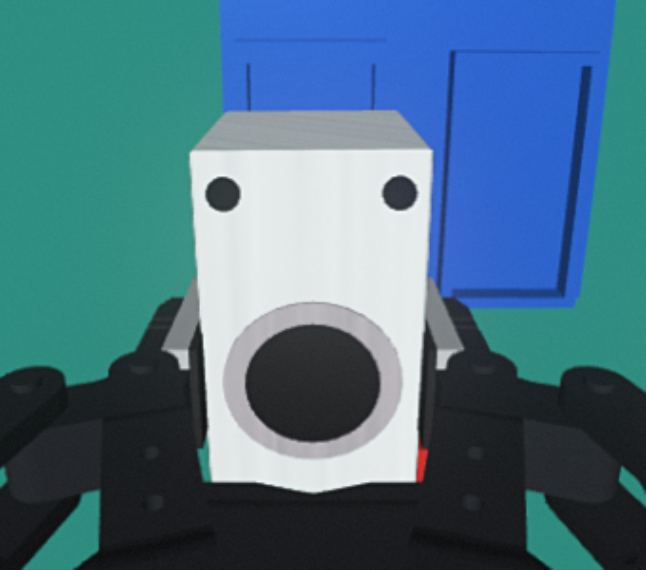

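```bash
python3 - <<'E'
from h import *
W=grab('wrist');f=lambda x,y:(150+x/1.9,100+y/1.9)
pts=[f(249,90),f(374,90),f(300,40),f(452,150),f(584,150),f(525,51),f(500,292)]
for z in(14,4):
  P=onplane(W,pts,z)[:,:2]
  c=np.array([494,-312.3]);a=np.radians(1.8);ex=np.array([np.cos(a),np.sin(a)]);ey=np.array([-ex[1],ex[0]])
  print(z,[(round(float((p-c)@ex),1),round(float((p-c)@ey),1)) for p in P])
print(W['M'][:3,3])
E
```

```text
14 [(17.7, -69.8), (17.6, -19.3), (-2.0, -49.1), (42.3, 13.8), (42.1, 69.5), (1.7, 40.8), (106.7, 39.4)]
4 [(18.8, -70.8), (18.8, -18.3), (-1.6, -49.3), (44.4, 16.1), (44.2, 74.0), (2.3, 44.2), (111.3, 42.7)]
[ 483.26746597 -357.1836689   269.0794392 ]
```

Request:
jog_arm --pt "0 -0.001 0.03 0 0 0" --pt "0 0 0.03 0 0 0" --pt "0 0 0.02 0 0 0" --pt "0 0 0.01 0 0 0" --pt "0 0 0.002 0 0 0" --pt "0 0 0 0 0 0" --pt "0 0 0 0 0 0"

```text
clock: 28.7
tcp_pos: [554.0, -356.6, 35.7]
ee_rot: [-3.14, 0.002, -3.109]
contact_force: [0.5, -0.0, -4.5]
gripper_width: 42.8
```

```bash
python3 - <<'E'
from h import *
s=observe();print(s['tcp_pos'],s['contact_force'],s['gripper_width']);go(553.4,-355,20,181.8)
E
```

```text
[ 554.03621569 -356.56137394   35.66642981] [ 0.45094733 -0.01352532 -4.52299655] 42.814969597640065
tool shift [ 0.6  1.6 15.7] turn [-0.09  0.09  0.04]
```

Request:
jog_arm --pt "0.0006 0.0015 0 0 0 0" --pt "0 0 0.004 0 0 0" --pt "0 0 0.004 0 0 0" --pt "0 0 0.004 0 0 0" --pt "0 0 0.003 0 0 0" --pt "0 0 0 0 0 0" --pt "0 0 0 0 0 0"

```text
clock: 29.58
tcp_pos: [552.7, -354.7, 19.5]
ee_rot: [-3.141, -0.0, -3.11]
contact_force: [-0.1, -0.3, -4.1]
gripper_width: 42.5
```

Request:
jog_arm --pt "0 0 0.001 0 0 0" --pt "0 0 0 0 0 0"

```text
clock: 29.82
tcp_pos: [552.8, -354.7, 19.0]
ee_rot: [-3.141, 0.0, -3.109]
contact_force: [-0.3, 0.3, -2.1]
gripper_width: 43.2
```

Request:
jog_arm --pt "0 0 0 0 0 0" --pt "0 0 0 0 0 0" --pt "0 0 0 0 0 0" --pt "0 0 -0.03 0 0 0" --pt "0 0 -0.05 0 0 0" --pt "0 0 -0.05 0 0 0" --pt "0.0 0.03 -0.05 0 0 0" --pt "0 0.03 -0.02 0 0 0" --pt "0 0 0 0 0 0" --jaw 0.75

```text
clock: 30.95
tcp_pos: [551.9, -293.6, 221.4]
ee_rot: [-3.139, 0.004, -3.107]
contact_force: [-0.6, -1.0, -0.3]
gripper_width: 64.1
```

```bash
python3 - <<'E'
from h import *
B,P=find();Z=P[...,2]
m=(abs(Z-52)<7)&(P[...,1]<-200)&(P[...,0]<640)&(P[...,0]>300);print(blobs(B,m,52))
s=observe();print(s['tcp_pos'],s['ee_rot']);go(535,9.6,200,180)
W=grab('wrist');save(W,'p1')
E
```

```text
lying60 (array([331., 204.]), (array([604.4,   9.6]), 73.1, 43.1, 0.7))
lying60 (array([289., 202.]), (array([606.5, 124.1]), 95.4, 44.5, -1.0))
[(array([468., 234.]), (array([ 529.5, -358. ]), 47.9, 47.4, 0.6))]
[ 551.28605255 -294.33147554  219.60189991] [-3.13963914e+00  1.83530548e-03 -3.10815438e+00]
tool shift [  6.2 304.3  19. ] turn [-0.11  0.11  1.92]
```

Request:
jog_arm --pt "0.003 0.042 0 0 0 0" --pt "0.003 0.042 0 0 0 0" --pt "0.003 0.042 0 0 0 0" --pt "0.003 0.042 0 0 0 0" --pt "0.003 0.042 0 0 0 0" --pt "0.003 0.042 0 0 0 0" --pt "0.003 0.042 0 0 0 0" --pt "0.003 0.042 0 0 0 0" --pt "0.004 0.042 0 0 0 0" --pt "0.004 0.042 0 0 0 0" --pt "0 0 0 0 0 2.5" --pt "0 0 0 0 0 0" --pt "0 0 0 0 0 0" --jaw 1

```text
clock: 32.67
tcp_pos: [505.2, 123.3, 217.4]
ee_rot: [-3.141, -0.002, 3.129]
contact_force: [-1.0, -0.3, -0.3]
gripper_width: 85.4
```

```bash
python3 - <<'E'
from h import *
W,Q=top_face(60,530,700,80,175)
s=observe();print(s['tcp_pos'],s['ee_rot'],s['gripper_width']);go(608,126,28,179.4)
B,P=find()
E
```

```text
wrist (array([322., 281.]), (array([608.7, 128.8]), 96.9, 44.2, -0.5))
[505.25768365 123.32298395 217.69032092] [-3.14081210e+00 -1.13754731e-03  3.12907507e+00] 85.2154657707659
tool shift [-102.9    4.1  189.6] turn [-0.04 -0.07 -0.12]
lying60 (array([331., 203.]), (array([604.4,   9.6]), 73.1, 43.1, 0.7))
lying60 (array([289., 201.]), (array([607.5, 123. ]), 92.8, 43.3, 1.1))
```

Request:
jog_arm --pt "-0.026 0.002 0.02 0 0 0" --pt "-0.026 0.002 0.03 0 0 0" --pt "-0.026 0.0015 0.03 0 0 0" --pt "-0.0255 0.001 0.03 0 0 0" --pt "0 0 0.03 0 0 0" --pt "0 0 0.025 0 0 0" --pt "0 0 0.015 0 0 0" --pt "0 0 0.01 0 0 0" --pt "0 0 0 0 0 0" --pt "0 0 0 0 0 0"

```text
clock: 34.02
tcp_pos: [609.6, 129.5, 29.3]
ee_rot: [3.142, 0.002, 3.13]
contact_force: [-0.2, -0.4, -0.0]
gripper_width: 85.2
```

```bash
python3 - <<'E'
from h import *
s=observe();print(s['tcp_pos'],s['ee_rot'],s['contact_force']);go(608.5,128.5,27,179.4)
E
```

```text
[609.60542315 129.53628376  29.33148819] [3.14158079e+00 1.72031682e-03 3.13001451e+00] [-0.23098069 -0.35798042 -0.01570488]
tool shift [ 1.1 -1.   2.3] turn [ 0.    0.1  -0.06]
```

Request:
jog_arm --pt "0 -0.001 0.002 0 0 0" --pt "0 0 0 0 0 0" --pt "0 0 0 0 0 0" --pt "0 0 0 0 0 0" --pt "0 0 0 0 0 0" --pt "0 0 0 0 0 0" --jaw 0.3 --force 70

```text
clock: 34.78
tcp_pos: [609.2, 128.5, 26.9]
ee_rot: [-3.141, 0.001, 3.13]
contact_force: [-0.7, -0.4, 5.0]
gripper_width: 42.8
```

Request:
jog_arm --pt "0 0 -0.03 0 0 0" --pt "0 0 -0.04 0 0 0" --pt "0 0 -0.03 0 0 0" --pt "0.005 -0.033 0 0 0 0" --pt "0.005 -0.033 0 0 0 0" --pt "0.005 -0.033 0 0 0 0" --pt "0.005 -0.033 0 0 0 0" --pt "0.005 -0.033 0 0 0 0" --pt "0.005 -0.033 0 0 0 0" --pt "0.004 -0.033 0 0 0 0" --pt "0.004 -0.033 0 0 0 0" --pt "0.004 -0.033 0 0 0 0" --pt "0.004 -0.033 0 0 0 0" --pt "0.004 -0.033 0 0 0 0" --pt "0.004 -0.034 0 0 0 0" --pt "0 0 0 0 0 -2.4" --pt "0 0 0 0 0 0" --pt "0 0 0 0 0 0"

```text
clock: 37.02
tcp_pos: [549.5, -267.2, 125.4]
ee_rot: [3.141, -0.002, -3.111]
contact_force: [-1.0, -0.1, -5.1]
gripper_width: 43.0
```

```bash
python3 - <<'E'
from h import *
s=observe();print(s['tcp_pos'],s['ee_rot'],s['contact_force'],s['gripper_width']);go(550.6,-267.3,34,181.8)
z=14+0
W=grab('wrist');Q=cloud(W);m=(Q[...,2]>s['tcp_pos'][2]+25)&(Q[...,2]<s['tcp_pos'][2]+42)&(abs(Q[...,1]-s['tcp_pos'][1])<30)
zt=np.median(Q[m][:,2]);print(zt-s['tcp_pos'][2],blobs(W,m,zt,200)); save(W,'h2',(150,100,490,400),1.9)
B,P=find()
E
```

```text
[ 549.50455519 -267.17368531  125.406182  ] [ 3.14077091e+00 -2.07122300e-03 -3.11129295e+00] [-1.04684701 -0.08495045 -5.07350839] 43.004169767536276
tool shift [-1.3 -0.2 91.4] turn [ 0.05 -0.12 -0.06]
33.758900180923135 [(array([316., 267.]), (array([ 538.9, -267.6]), 76.2, 60.1, 1.7))]
lying60 (array([331., 203.]), (array([604.4,   9.6]), 73.1, 43.1, 0.7))
```

Request:
jog_arm --pt "-0.001 0 0.025 0 0 0" --pt "0 0 0.025 0 0 0" --pt "0 0 0.02 0 0 0" --pt "0 0 0.015 0 0 0" --pt "0 0 0.006 0 0 0" --pt "0 0 0 0 0 0" --pt "0 0 0 0 0 0"

```text
clock: 38.0
tcp_pos: [552.0, -268.3, 36.4]
ee_rot: [-3.14, 0.001, -3.111]
contact_force: [0.4, -0.8, -5.0]
gripper_width: 43.1
```

```bash
python3 - <<'E'
from h import *
s=observe();print(s['tcp_pos'],s['contact_force'],s['gripper_width']);go(550.6,-267.3,19,181.8)
E
```

```text
[ 551.97613811 -268.28217169   36.36663397] [ 0.44713968 -0.76140139 -5.01709763] 43.107760560895436
tool shift [ 1.4  1.  17.4] turn [-0.07  0.09 -0.06]
```

Request:
jog_arm --pt "0.001 0.001 0 0 0 0" --pt "0 0 0.005 0 0 0" --pt "0 0 0.005 0 0 0" --pt "0 0 0.004 0 0 0" --pt "0 0 0.003 0 0 0" --pt "0 0 0 0 0 0" --pt "0 0 0 0 0 0"

```text
clock: 38.88
tcp_pos: [549.9, -266.8, 18.9]
ee_rot: [-3.141, -0.0, -3.111]
contact_force: [-2.6, 2.0, 2.8]
gripper_width: 43.1
```

Request:
jog_arm --pt "0 0 0 0 0 0" --pt "0 0 0 0 0 0" --pt "0 0 0 0 0 0" --pt "0 0 -0.03 0 0 0" --pt "0 0 -0.05 0 0 0" --pt "0 0 -0.05 0 0 0" --pt "0 0 -0.05 0 0 0" --pt "0.005 0.034 -0.02 0 0 0" --pt "0.006 0.035 0 0 0 0" --pt "0.006 0.035 0 0 0 0" --pt "0.005 0.035 0 0 0 0" --pt "0.005 0.035 0 0 0 0" --pt "0.005 0.035 0 0 0 0" --pt "0.005 0.035 0 0 0 0" --pt "0.005 0.035 0 0 0 0" --pt "0 0 0 0 0 1.2" --pt "0 0 0 0 0 0" --jaw 0.75

```text
clock: 41.0
tcp_pos: [500.0, 10.5, 218.5]
ee_rot: [-3.141, 0.001, -3.132]
contact_force: [0.6, 0.5, 0.4]
gripper_width: 64.2
```

Request:
jog_arm --pt "0 0 0 0 0 0" --pt "0 0 0 0 0 0" --jaw 1

```text
clock: 41.25
tcp_pos: [499.9, 9.9, 218.3]
ee_rot: [-3.141, -0.0, -3.133]
contact_force: [0.5, -0.5, -0.8]
gripper_width: 85.3
```

```bash
python3 - <<'E'
from h import *
W,Q=top_face(60,530,700,-40,60)
s=observe();print(s['tcp_pos'],s['ee_rot'],s['gripper_width']);go(606,13,27,180.6)
B,P=find();Z=P[...,2]
m=(abs(Z-52)<7)&(P[...,1]<-200)&(P[...,0]<620)&(P[...,0]>300);print(blobs(B,m,52))
E
```

```text
wrist (array([318., 284.]), (array([606.4,  13.3]), 74.9, 44.1, 2.3))
[499.86982123  10.01768968 218.32902271] [-3.14112553e+00 -9.73524840e-05 -3.13339043e+00] 84.7887763305777
tool shift [-106.2    2.2  191.3] turn [-0.03 -0.01 -0.13]
[(array([469., 225.]), (array([ 551.8, -357. ]), 93.6, 48.1, 2.1)), (array([436., 225.]), (array([ 551.4, -271.4]), 94.3, 45.4, 1.7))]
```

Request:
jog_arm --pt "-0.026 0.001 0.02 0 0 -1" --pt "-0.027 0.001 0.03 0 0 0" --pt "-0.027 0.001 0.03 0 0 0" --pt "-0.027 0 0.03 0 0 0" --pt "0 0 0.03 0 0 0" --pt "0 0 0.026 0 0 0" --pt "0 0 0.015 0 0 0" --pt "0 0 0.01 0 0 0" --pt "0 0 0 0 0 0" --pt "0 0 0 0 0 0"

```text
clock: 42.6
tcp_pos: [607.5, 16.1, 28.4]
ee_rot: [-3.141, 0.002, -3.115]
contact_force: [-0.1, -0.5, -0.2]
gripper_width: 85.2
```

```bash
python3 - <<'E'
from h import *
s=observe();print(s['tcp_pos'],s['ee_rot'],s['contact_force']);go(606.4,13.3,27,181.5)
E
```

```text
[607.47158525  16.0723694   28.36893505] [-3.14118480e+00  1.76126459e-03 -3.11474698e+00] [-0.13070634 -0.52207002 -0.16426063]
tool shift [ 1.1 -2.7  1.4] turn [-0.02  0.1   0.04]
```

Request:
jog_arm --pt "0.001 -0.0025 0.0015 0 0 0" --pt "0 0 0 0 0 0" --pt "0 0 0 0 0 0" --pt "0 0 0 0 0 0" --pt "0 0 0 0 0 0" --pt "0 0 0 0 0 0" --jaw 0.3 --force 70

```text
clock: 43.35
tcp_pos: [606.1, 13.3, 26.6]
ee_rot: [-3.141, 0.001, -3.115]
contact_force: [-0.3, -0.9, 4.9]
gripper_width: 42.9
```

Request:
jog_arm --pt "0 0 -0.03 0 0 0" --pt "0 0 -0.04 0 0 0" --pt "0 0 -0.03 0 0 0" --pt "0.019 -0.028 0 0 0 0" --pt "0.019 -0.028 0 0 0 0" --pt "0.019 -0.028 0 0 0 0" --pt "0.019 -0.028 0 0 0 0" --pt "0.019 -0.028 0 0 0 0" --pt "0.019 -0.028 0 0 0 0" --pt "0.019 -0.028 0 0 0 0" --pt "0.019 -0.028 0 0 0 0" --pt "0.019 -0.028 0 0 0 0" --pt "0.0195 -0.028 0 0 0 0" --pt "0 0 0 0 0 -0.3" --pt "0 0 0 0 0 0" --pt "0 0 0 0 0 0"

```text
clock: 45.35
tcp_pos: [423.0, -270.6, 125.6]
ee_rot: [3.141, -0.0, -3.108]
contact_force: [-0.1, 0.7, -4.2]
gripper_width: 43.0
```

```bash
python3 - <<'E'
from h import *
s=observe();print(s['tcp_pos'],s['ee_rot'],s['contact_force'],s['gripper_width']);go(423.2,-271.3,34,181.8)
W=grab('wrist');save(W,'h3',(100,60,540,400),1.7)
E
```

```text
[ 423.01593974 -270.57485644  125.64506865] [ 3.14119015e+00 -4.38818514e-04 -3.10837471e+00] [-0.08187915  0.65179179 -4.18899017] 43.00539485604213
tool shift [-0.2 -0.8 91.6] turn [ 0.02 -0.03  0.1 ]
```

View pics/h3.png

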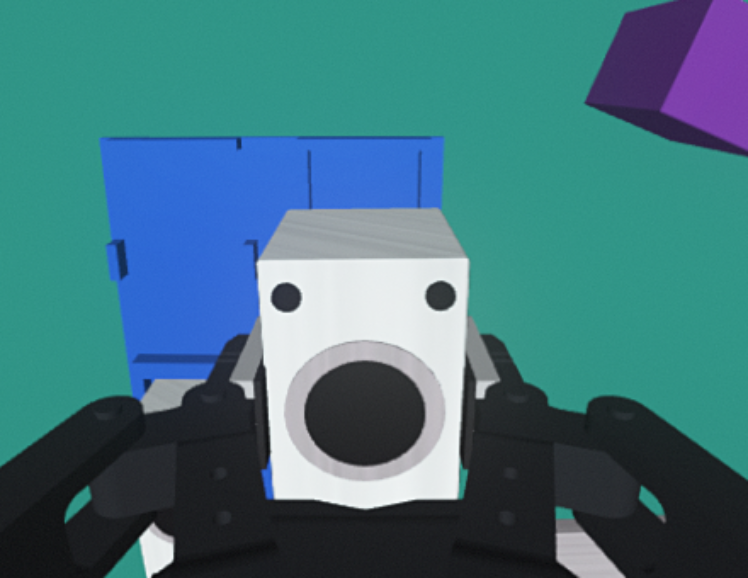

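```bash
python3 - <<'E'
from h import *
W=grab('wrist');f=lambda x,y:(100+x/1.7,60+y/1.7)
n=['shortL','shortR','nearedge short','near edge plate','plate far rib shadow top','far rib bottom of shadow','left short rib in','right short rib','left rib near','left rib far']
pts=[f(309,180),f(420,180),f(360,137),f(170,138),f(200,355),f(200,362),f(126,260),f(247,245),f(117,240),f(119,279)]
c=np.array([494,-312.3]);a=np.radians(1.8);ex=np.array([np.cos(a),np.sin(a)]);ey=np.array([-ex[1],ex[0]])
for z in(14,4):
  P=onplane(W,pts,z)[:,:2]
  print(z,[(k,round(float((p-c)@ex),1),round(float((p-c)@ey),1)) for k,p in zip(n,P)])
E
```

```text
14 [('shortL', -95.4, 17.8), ('shortR', -95.5, 68.5), ('nearedge short', -114.9, 41.1), ('near edge plate', -114.7, -44.7), ('plate far rib shadow top', -6.5, -39.7), ('far rib bottom of shadow', -2.5, -40.1), ('left short rib in', -56.8, -71.5), ('right short rib', -64.4, -12.4), ('left rib near', -66.8, -74.7), ('left rib far', -47.1, -76.2)]
4 [('shortL', -93.7, 16.8), ('shortR', -93.7, 69.5), ('nearedge short', -113.9, 41.0), ('near edge plate', -113.7, -48.1), ('plate far rib shadow top', -1.2, -43.0), ('far rib bottom of shadow', 2.8, -43.3), ('left short rib in', -53.5, -76.0), ('right short rib', -61.4, -14.6), ('left rib near', -63.9, -79.4), ('left rib far', -43.4, -80.9)]
```

Request:
jog_arm --pt "0 -0.0005 0.025 0 0 0" --pt "0 0 0.025 0 0 0" --pt "0 0 0.02 0 0 0" --pt "0 0 0.015 0 0 0" --pt "0 0 0.006 0 0 0" --pt "0 0 0 0 0 0" --pt "0 0 0 0 0 0"

```text
clock: 46.32
tcp_pos: [423.5, -272.2, 35.7]
ee_rot: [-3.14, 0.001, -3.109]
contact_force: [-1.4, -0.4, -3.3]
gripper_width: 43.0
```

```bash
python3 - <<'E'
from h import *
s=observe();print(s['tcp_pos'],s['contact_force'],s['gripper_width']);go(423.2,-271.3,19,181.8)
E
```

```text
[ 423.46730197 -272.24560336   35.65053814] [-1.41360591 -0.37040176 -3.32362349] 42.98442815372794
tool shift [ 0.3  1.  16.6] turn [-0.06  0.06  0.05]
```

Request:
jog_arm --pt "0 0.001 0 0 0 0" --pt "0 0 0.005 0 0 0" --pt "0 0 0.005 0 0 0" --pt "0 0 0.004 0 0 0" --pt "0 0 0.0025 0 0 0" --pt "0 0 0 0 0 0" --pt "0 0 0 0 0 0"

```text
clock: 47.2
tcp_pos: [422.5, -270.9, 18.5]
ee_rot: [-3.141, -0.0, -3.11]
contact_force: [-0.9, 1.0, 0.3]
gripper_width: 42.9
```

Request:
jog_arm --pt "0 0 0 0 0 0" --pt "0 0 0 0 0 0" --pt "0 0 0 0 0 0" --pt "0 0 -0.03 0 0 0" --pt "0 0 -0.05 0 0 0" --pt "0 0 -0.06 0 0 0" --pt "0 0 -0.06 0 0 0" --pt "0 0.05 -0.02 0 0 0" --pt "0 0.06 0 0 0 0" --pt "0 0.06 0 0 0 0" --pt "0 0.06 0 0 0 0" --pt "0 0.06 0 0 0 0" --pt "0 0.06 0 0 0 0" --pt "0 0.06 0 0 0 0" --pt "0.0 0.06 0 0 0 0" --pt "0.0 0.06 0 0 0 0" --pt "0.0 0.06 0 0 0 0" --pt "0 0 0 0 0 0" --pt "0 0 0 0 0 0" --jaw 0.75

```text
clock: 49.58
tcp_pos: [403.4, 318.3, 238.0]
ee_rot: [-3.14, -0.001, -3.109]
contact_force: [-0.2, -0.5, 0.5]
gripper_width: 63.5
```

```bash
cat > riser.py <<'E'
from h import *
W=grab('wrist');Q=cloud(W);Z=Q[...,2];hsv=cv2.cvtColor(W['c'],cv2.COLOR_RGB2HSV);V=hsv[...,2]
roi=(Q[...,1]>230)&(Q[...,1]<420)&(Q[...,0]>330)&(Q[...,0]<620)
print('plate',blobs(W,roi&(abs(Z-68)<8)&(V<130),68,200))
print('riser',blobs(W,roi&(Z>50)&(Z<80),67,200))
s=observe();print(s['tcp_pos'],s['ee_rot'],s['gripper_width'])
E
python3 - <<'E'
from riser import *
save(W,'r1',s=1.25)
B,P=find();Z=P[...,2]
m=(abs(Z-52)<7)&(P[...,1]<-200)&(P[...,0]<620)&(P[...,0]>300);print(blobs(B,m,52))
E
```

```text
plate [(array([316., 276.]), (array([508.1, 322. ]), 102.5, 55.0, 2.5))]
riser [(array([316., 278.]), (array([514.4, 323.2]), 156.6, 98.0, 2.3))]
[403.58451592 317.73615465 238.09929839] [-3.14017480e+00 -6.83781747e-04 -3.11015205e+00] 63.662365141927175
[(array([437., 273.]), (array([ 421.7, -272.8]), 70.4, 44.7, 0.8)), (array([469., 225.]), (array([ 552. , -357.4]), 93.6, 47.8, 1.5)), (array([436., 225.]), (array([ 551.3, -271.8]), 94.4, 44.7, 1.7))]
```

View pics/r1.png

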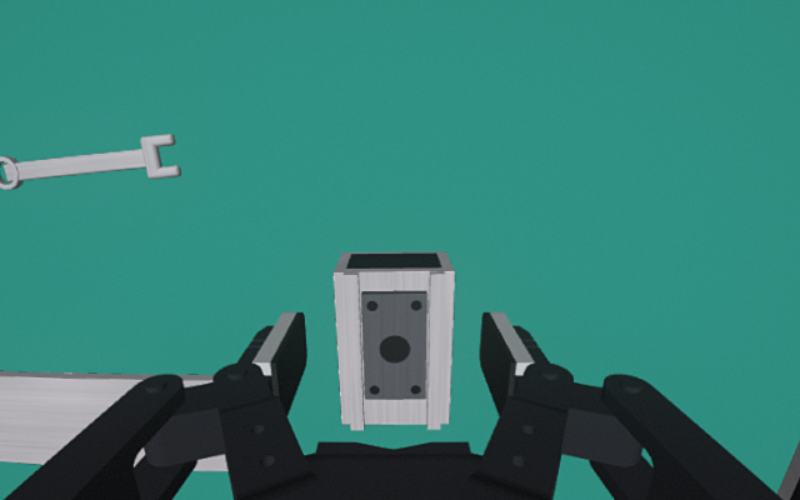

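Request:
jog_arm --pt "-0.0288 0 0 0 0 -0.4" --pt "-0.0288 0 0 0 0 0" --pt "-0.0288 0.001 0 0 0 0" --pt "-0.0288 0.001 0 0 0 0" --pt "-0.0288 0 0 0 0 0" --pt "-0.0288 0 0 0 0 0" --pt "0 0 0.04 0 0 0" --pt "0 0 0.04 0 0 0" --pt "0 0 0.04 0 0 0" --pt "0 0 0.03 0 0 0" --pt "0 0 0 0 0 0" --pt "0 0 0 0 0 0" --jaw 0

```text
clock: 51.18
tcp_pos: [577.4, 326.7, 89.8]
ee_rot: [3.141, 0.002, -3.104]
contact_force: [0.1, 0.4, 0.4]
gripper_width: -0.2
```

```bash
python3 - <<'E'
from h import *
s=observe();print(s['tcp_pos'],s['contact_force'],s['gripper_width']);go(575,325,63,182.3)
E
```

```text
[577.4498165  326.68698979  89.82661078] [0.11865408 0.44438453 0.3535302 ] -0.2143228489915503
tool shift [ 2.6 -1.6 26.8] turn [ 0.02  0.09 -0.14]
```

Request:
jog_arm --pt "0.001 -0.0015 0.015 0 0 0" --pt "0 0 0.009 0 0 0" --pt "0 0 0 0 0 0" --pt "0 0 0 0 0 0"

```text
clock: 51.68
tcp_pos: [575.6, 325.9, 64.3]
ee_rot: [-3.141, 0.0, -3.102]
contact_force: [0.0, -0.8, 0.6]
gripper_width: -0.1
```

Request:
jog_arm --pt "0.004 0 0 0 0 0" --pt "0.004 0 0 0 0 0" --pt "0.004 0 0 0 0 0" --pt "0.004 0 0 0 0 0" --pt "0.004 0 0 0 0 0" --pt "0.004 0 0 0 0 0" --pt "0.004 0 0 0 0 0" --pt "0.004 0 0 0 0 0" --pt "0.004 0 0 0 0 0" --pt "0.004 0 0 0 0 0" --pt "0.004 0 0 0 0 0" --pt "0.004 0 0 0 0 0" --pt "0.003 0 0 0 0 0" --pt "0 0 0 0 0 0"

```text
clock: 53.42
tcp_pos: [524.1, 323.8, 64.3]
ee_rot: [-3.141, -0.001, -3.102]
contact_force: [2.2, -0.8, 1.8]
gripper_width: 0.4
```

```bash
cat > rtop.py <<'E'
from h import *
F=grab('top');Q=cloud(F);Z=Q[...,2];hsv=cv2.cvtColor(F['c'],cv2.COLOR_RGB2HSV);V=hsv[...,2]
s=observe();print(s['tcp_pos'],s['contact_force'])
A=grab('scene');P=cloud(A);h=cv2.cvtColor(A['c'],cv2.COLOR_RGB2HSV)
roi=(P[...,1]>230)&(P[...,1]<420)&(P[...,0]>330)&(P[...,0]<640)&(P[...,2]>50)&(P[...,2]<85)
print('scene plate',blobs(A,roi&(h[...,2]<110),68,50))
E
python3 - <<'E'
from rtop import *
im=A['c'][130:250,330:440]
save(A,'r2',(330,120,450,220),6)
E
```

```text
[524.10115964 323.75089086  64.2011105 ] [1.33132351 0.27641119 1.83194642]
scene plate [(array([367., 150.]), (array([481.7, 316.7]), 119.1, 60.4, 7.8))]
```

View pics/r2.png

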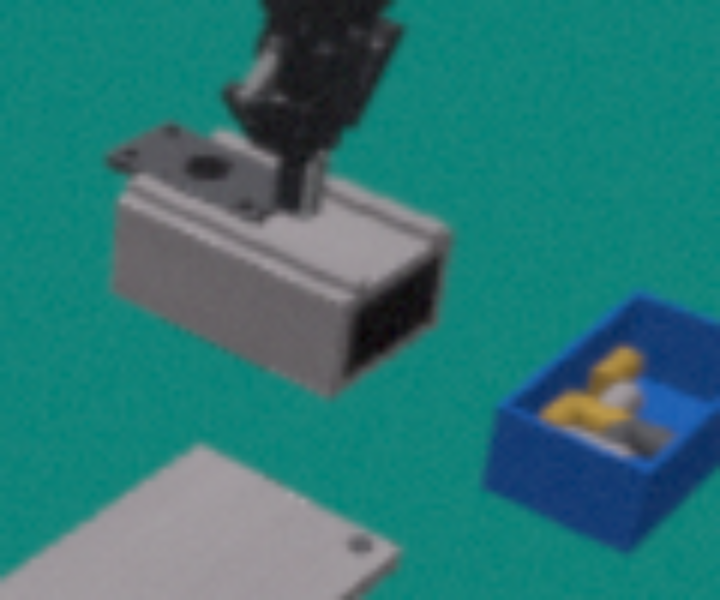

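Request:
jog_arm --pt "0.003 0 0 0 0 0" --pt "0.003 0 0 0 0 0" --pt "0.003 0 0 0 0 0" --pt "0.002 0 0 0 0 0" --pt "0 0 0 0 0 0" --pt "-0.01 0 0 0 0 0" --pt "0 0 -0.05 0 0 0" --pt "0.02 0 -0.06 0 0 0" --pt "0.06 0 -0.06 0 0 0" --pt "0.06 0 0 0 0 0" --pt "0.02 0 0 0 0 0" --pt "0 0 0 0 0 0" --pt "0 0 0 0 0 0"

```text
clock: 55.15
tcp_pos: [380.9, 318.5, 217.5]
ee_rot: [-3.141, 0.0, -3.103]
contact_force: [-0.1, 0.9, 0.1]
gripper_width: -0.1
```

Request:
jog_arm --pt "0 0 0 0 0 0" --pt "0 0 0 0 0 0" --pt "0 0 0 0 0 0" --jaw 0.9

```text
clock: 55.52
tcp_pos: [380.1, 318.1, 217.5]
ee_rot: [-3.141, -0.0, -3.103]
contact_force: [-0.2, 0.0, 0.3]
gripper_width: 54.2
```

```bash
python3 - <<'E'
from riser import *
save(W,'r3',(200,120,440,360),2.4)
# box near end: bright rails, z~67
m=roi&(V>140)&(Z>62)&(Z<75);q=Q[m];print('rails x min/max',np.percentile(q[:,0],[0.5,2,98,99.5]),len(q))
m=roi&(V<130)&(abs(Z-68)<8);q=Q[m];print('plate x',np.percentile(q[:,0],[0.5,2,98,99.5]),np.median(q[:,2]))
E
```

```text
plate [(array([315., 256.]), (array([452.7, 320.4]), 101.7, 54.0, 1.8))]
riser [(array([315., 285.]), (array([487.2, 322. ]), 169.9, 97.9, 2.2))]
[380.00230447 318.10743601 217.57700682] [-3.14105448e+00 -2.84784122e-04 -3.10296953e+00] 61.796364706214106
rails x min/max [440.43203257 442.98121828 561.71231239 564.29908979] 2571
plate x [401.94203275 402.8464129  501.08372638 542.26410686] 68.45883839913739
```

View pics/r3.png

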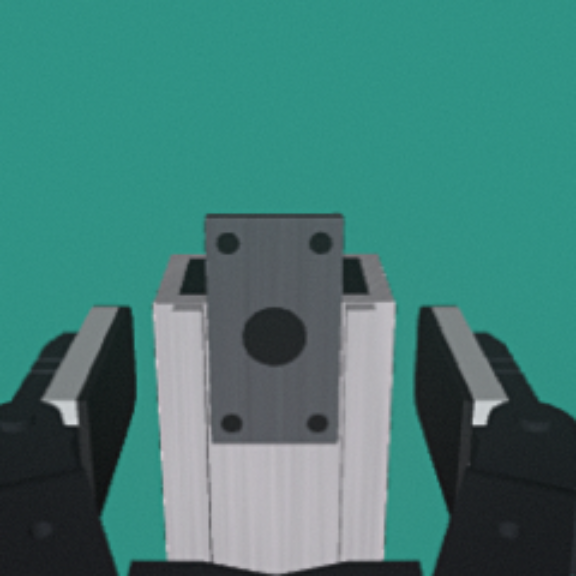

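Request:
jog_arm --pt "0 0 0 0 0 0" --pt "0 0 0 0 0 0" --jaw 0.66

```text
clock: 55.82
tcp_pos: [379.7, 318.2, 217.8]
ee_rot: [-3.141, -0.0, -3.102]
contact_force: [1.0, 1.0, 1.2]
gripper_width: 56.5
```

```bash
python3 - <<'E'
from h import *
s=observe();W=grab('wrist');Q=cloud(W);t=s['tcp_pos'];print(t,s['gripper_width'])
m=(abs(Q[...,1]-t[1])<60)&(Q[...,2]>t[2]-12)&(abs(Q[...,0]-t[0])<25)
q=Q[m]-t;print(len(q),q.min(0),q.max(0),np.percentile(q[:,2],[0.1,1,5,20]))
for k in(-1,1):
    p=q[q[:,1]*k>0];p=p[p[:,2]<np.percentile(p[:,2],1)+4];print(k,p.min(0).round(1),p.max(0).round(1),np.median(p,0).round(1))
go(426,319.4,130,182)
E
```

```text
[379.70406055 318.16466991 217.79765839] 56.523831247372314
40536 [-21.2798539  -59.99613762   4.45975374] [15.3189131  59.99552262 97.75437492] [ 6.29257495 12.3365549  27.10161402 57.17684606]
-1 [ -9.7 -42.6   4.6] [ 13.  -28.5  16.3] [ -4.6 -29.4  12.3]
1 [-12.2  26.4   4.5] [10.8 40.3 16.3] [-7.4 27.3 12.1]
tool shift [-46.3  -0.5  87.8] turn [-0.02  0.    0.24]
```

Request:
jog_arm --pt "-0.023 0 0.02 0 0 0" --pt "-0.022 -0.0005 0.03 0 0 0.2" --pt "0 0 0.03 0 0 0" --pt "0 0 0.03 0 0 0" --pt "0 0 0.03 0 0 0" --pt "0 0 0.015 0 0 0" --pt "0 0 0 0 0 0" --pt "0 0 0 0 0 0" --jaw 0.85

```text
clock: 56.88
tcp_pos: [425.5, 320.0, 63.8]
ee_rot: [3.141, 0.002, -3.106]
contact_force: [0.6, 0.6, -0.7]
gripper_width: 72.4
```

```bash
python3 - <<'E'
from h import *
s=observe();print(s['tcp_pos'],s['contact_force'],s['gripper_width']);go(425.5,319.5,56,182)
E
```

```text
[425.46656904 319.97348553  63.80920092] [ 0.55396924  0.57416937 -0.6548389 ] 72.4246826480072
tool shift [-0.  -0.5  7.8] turn [0.04 0.09 0.04]
```

Request:
jog_arm --pt "0 -0.0005 0.004 0 0 0" --pt "0 0 0.003 0 0 0" --pt "0 0 0 0 0 0" --pt "0 0 0 0 0 0"

```text
clock: 57.38
tcp_pos: [424.7, 318.8, 55.8]
ee_rot: [-3.141, -0.0, -3.106]
contact_force: [-0.3, -1.1, 0.2]
gripper_width: 72.9
```

Request:
jog_arm --pt "0 0 0 0 0 0" --pt "0 0 0 0 0 0" --pt "0 0 0 0 0 0" --pt "0 0 0 0 0 0" --pt "0 0 0 0 0 0" --jaw 0.5 --force 100

```text
clock: 58.0
tcp_pos: [424.7, 319.1, 56.7]
ee_rot: [3.141, 0.0, -3.106]
contact_force: [-1.7, -1.6, 6.5]
gripper_width: 50.5
```

Request:
jog_arm --pt "0 0 -0.005 0 0 0" --pt "0 0 -0.01 0 0 0" --pt "0 0 0 0 0 0" --pt "0 0 0 0 0 0"

```text
clock: 58.5
tcp_pos: [424.7, 318.8, 70.7]
ee_rot: [-3.141, -0.0, -3.106]
contact_force: [-0.6, -0.7, -3.3]
gripper_width: 50.7
```

```bash
python3 - <<'E'
from riser import *
t=s['tcp_pos'];print(s['contact_force'],s['moment'])
m=(abs(Q[...,1]-t[1])<24)&(abs(Q[...,2]-t[2]-12)<12)&(Q[...,0]>380)&(Q[...,0]<520)&(V<140)
q=Q[m];print(len(q),q.min(0),q.max(0),np.polyfit(q[:,0],q[:,2],1),np.median(q[:,2])-t[2])
A=grab('scene');save(A,'r4',(330,120,450,220),6)
E
```

```text
plate []
riser [(array([376., 335.]), (array([469.1, 353.1]), 31.3, 5.8, 2.9)), (array([254., 334.]), (array([471.1, 287.3]), 32.0, 5.9, -1.1)), (array([314., 222.]), (array([406.9, 317.4]), 57.0, 2.0, -87.4))]
[424.51226443 318.70302538  70.54284932] [-3.14091843e+00 -4.46596937e-04 -3.10601456e+00] 50.67478847812503
[-0.47928551 -1.12003713 -3.29231674] [0.01844948 0.08062537 0.04297294]
14431 [401.06776683 294.70843371  73.94928716] [472.22952064 342.70108072  94.17496596] [9.28741961e-03 7.80956188e+01] 11.681998048601912
```

View pics/r4.png

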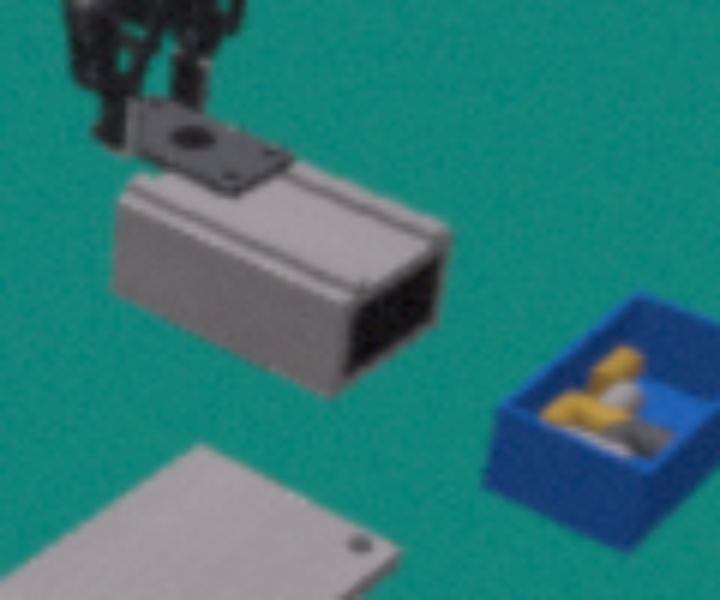

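Request:
jog_arm --pt "0 0 -0.02 0 0 0" --pt "0 0 -0.02 0 0 0" --pt "0.002 -0.02 0 0 0 0" --pt "0.002 -0.03 0 0 0 0" --pt "0.002 -0.04 0 0 0 0" --pt "0.002 -0.04 0 0 0 0" --pt "0.002 -0.04 0 0 0 0" --pt "0.002 -0.04 0 0 0 0" --pt "0.002 -0.04 0 0 0 0" --pt "0.002 -0.04 0 0 0 0" --pt "0.002 -0.04 0 0 0 0" --pt "0.002 -0.04 0 0 0 0" --pt "0.002 -0.04 0 0 0 0" --pt "0.002 -0.04 0 0 0 0" --pt "0.002 -0.04 0 0 0 0" --pt "0.002 -0.04 0 0 0 0" --pt "0.002 -0.04 0 0 0 0" --pt "0.002 -0.03 0 0 0 0" --pt "0 0 0 0 0 0" --pt "0 0 0 0 0 0"

```text
clock: 61.1
tcp_pos: [412.3, -281.1, 110.0]
ee_rot: [3.14, -0.002, -3.107]
contact_force: [0.0, -0.2, -2.1]
gripper_width: 50.9
```

```bash
cat > held.py <<'E'
from h import *
s=observe();t=s['tcp_pos'];print(t,s['ee_rot'],s['contact_force'],s['gripper_width'])
W=grab('wrist');Q=cloud(W);V=cv2.cvtColor(W['c'],cv2.COLOR_RGB2HSV)
m=(abs(Q[...,1]-t[1])<24)&(abs(Q[...,2]-t[2]-12)<12)&(abs(Q[...,0]-t[0]-20)<60)&(V[...,2]<140)&(V[...,1]<90)
q=Q[m]-t;print(len(q),q.min(0),q.max(0),np.polyfit(q[:,0],q[:,2],1));go(412.9,-359.4,20,181.8)
E
python3 held.py
```

```text
[ 412.27063325 -281.14787239  110.04101593] [ 3.14014488e+00 -2.32338704e-03 -3.10680043e+00] [ 0.04414344 -0.15421517 -2.08558287] 50.889077139660195
14452 [-23.66384728 -23.99337368   3.07274136] [47.99709223 23.99928333 23.95835349] [5.35366417e-03 1.13588472e+01]
tool shift [  2.3 -78.7  90.1] turn [ 0.07 -0.12  0.25]
```

Request:
jog_arm --pt "0.001 -0.026 0 0 0 0.2" --pt "0.001 -0.026 0 0 0 0" --pt "0 -0.0265 0 0 0 0" --pt "0 0 0.02 0 0 0" --pt "0 0 0.03 0 0 0" --pt "0 0 0.02 0 0 0" --pt "0 0 0.014 0 0 0" --pt "0 0 0 0 0 0" --pt "0 0 0 0 0 0"

```text
clock: 62.28
tcp_pos: [415.2, -360.6, 27.7]
ee_rot: [-3.14, 0.001, -3.109]
contact_force: [-0.2, 0.5, -1.8]
gripper_width: 50.7
```

```bash
python3 - <<'E'
from held import *
go(413.3,-359.4,4,181.8)
# nest ribs seen around: dark/bright edges left of plate
f=W['c'];save(W,'n1',(140,60,500,360),1.6)
E
```

```text
[ 415.22015553 -360.60951169   27.71412575] [-3.14040620e+00  7.91350571e-04 -3.10905187e+00] [-0.20791716  0.46330983 -1.79475203] 50.70843853858876
14391 [-23.54505056 -23.99681566   3.28280282] [47.53361975 23.99871741 23.78494407] [9.40615087e-03 1.13297537e+01]
tool shift [2.5 1.6 7.9] turn [-0.09  0.07  0.06]
tool shift [ 2.1  1.6 23.9] turn [-0.09  0.07  0.06]
```

View pics/n1.png

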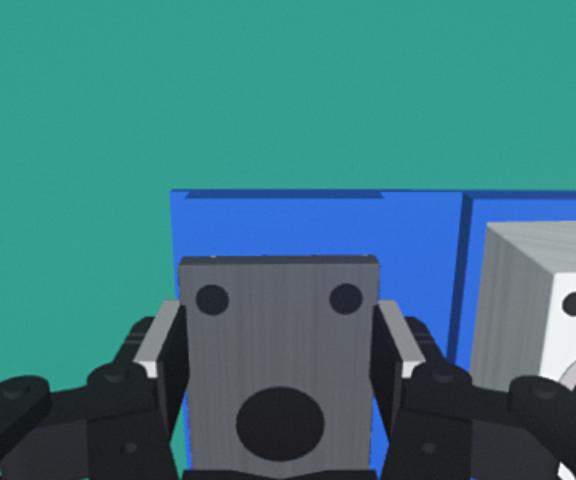

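Request:
jog_arm --pt "0.001 0.001 0 0 0 0" --pt "0 0 0.005 0 0 0" --pt "0 0 0.004 0 0 0" --pt "0 0 0.004 0 0 0" --pt "0 0 0 0 0 0" --pt "0 0 0 0 0 0"

```text
clock: 63.08
tcp_pos: [413.6, -359.5, 13.9]
ee_rot: [-3.141, -0.0, -3.11]
contact_force: [-0.6, 0.0, -2.9]
gripper_width: 50.6
```

```bash
python3 - <<'E'
from held import *
go(413.3,-359.4,0.5,181.8)
E
```

```text
[ 413.61069204 -359.48826059   13.91010885] [-3.14134258e+00 -1.96973609e-04 -3.10953450e+00] [-0.6402002   0.0298846  -2.90275093] 50.647169326658044
14392 [-23.55087198 -23.99662743   3.62357555] [47.60266148 23.99420676 23.84888038] [8.6642939e-03 1.1305267e+01]
tool shift [ 0.8  0.2 -6. ] turn [-0.02  0.    0.03]
tool shift [ 0.4  0.2 13.5] turn [-0.02  0.    0.03]
```

Request:
jog_arm --pt "0 0 0.004 0 0 0" --pt "0 0 0.003 0 0 0" --pt "0 0 0.0025 0 0 0" --pt "0 0 0 0 0 0" --pt "0 0 0 0 0 0"

```text
clock: 63.75
tcp_pos: [413.7, -359.5, 4.5]
ee_rot: [-3.141, -0.0, -3.109]
contact_force: [0.5, 0.3, -2.7]
gripper_width: 50.6
```

Request:
jog_arm --pt "0 0 0.0015 0 0 0" --pt "0 0 0.001 0 0 0" --pt "0 0 0 0 0 0" --pt "0 0 0 0 0 0"

```text
clock: 64.25
tcp_pos: [413.6, -359.5, 2.0]
ee_rot: [-3.141, -0.0, -3.11]
contact_force: [0.0, 0.4, -2.0]
gripper_width: 50.8
```

Request:
jog_arm --pt "0 0 0.001 0 0 0" --pt "0 0 0 0 0 0" --pt "0 0 0 0 0 0"

```text
clock: 64.62
tcp_pos: [413.8, -359.6, 1.2]
ee_rot: [-3.141, 0.0, -3.109]
contact_force: [-1.0, 0.4, -0.4]
gripper_width: 50.6
```

Request:
jog_arm --pt "0 0 0 0 0 0" --pt "0 0 0 0 0 0" --pt "0 0 0 0 0 0" --pt "0 0 0 0 0 0" --jaw 0.74

```text
clock: 65.12
tcp_pos: [413.7, -359.6, 1.1]
ee_rot: [-3.141, 0.0, -3.109]
contact_force: [0.1, 0.2, 0.0]
gripper_width: 63.4
```

Request:
jog_arm --pt "0 0 -0.01 0 0 0" --pt "0 0 -0.03 0 0 0" --pt "0 0 -0.05 0 0 0" --pt "0 0 -0.06 0 0 0" --pt "0.03 0 -0.06 0 0 0" --pt "0.03 0 -0.05 0 0 0" --pt "0 0 0 0 0 0" --pt "0 0 0 0 0 0"

```text
clock: 66.12
tcp_pos: [355.7, -361.2, 257.1]
ee_rot: [-3.141, 0.001, -3.11]
contact_force: [-1.0, -0.6, -0.3]
gripper_width: 63.6
```

```bash
cat > final.py <<'E'
from h import *
W=grab('wrist');Q=cloud(W);hsv=cv2.cvtColor(W['c'],cv2.COLOR_RGB2HSV)
s=observe();print(s['tcp_pos'],s['gripper_width'])
c=np.array([494,-312.3]);a=np.radians(1.8);ex=np.array([np.cos(a),np.sin(a)]);ey=np.array([-ex[1],ex[0]])
m=(hsv[...,1]<90)&(hsv[...,2]<140)&(Q[...,2]<30)&(Q[...,2]>3)&(Q[...,0]>360)&(Q[...,0]<520)&(Q[...,1]<-300)&(Q[...,1]>-420)
for b in blobs(W,m,12,300): print('plate',b,'tray xy',((b[1][0]-c)@ex).round(1),((b[1][0]-c)@ey).round(1))
q=Q[m];u=(q[:,:2]-c)@np.c_[ex,ey];k=np.hypot(u[:,0]+55.5,u[:,1]+44.5)<45
A=np.c_[u[k],np.ones(k.sum())];r=np.linalg.lstsq(A,q[k,2],rcond=None)[0];print('slopes',r[:2].round(4),'z mid',np.median(q[k,2]).round(1))
b=(hsv[...,0]>103)&(hsv[...,0]<125)&(hsv[...,1]>120)
f=b&(abs(Q[...,2]-4)<6)&(Q[...,1]<-300)&(Q[...,1]>-420)&(Q[...,0]>380)&(Q[...,0]<500);print('floor z',np.median(Q[f][:,2]).round(1),f.sum())
E
python3 - <<'E'
from final import *
B,P=find();Z=P[...,2]
m=(abs(Z-52)<7)&(P[...,1]<-200)&(P[...,0]<620)&(P[...,0]>300);print(blobs(B,m,52))
E
```

```text
[ 355.57503769 -360.8004948   256.08454688] 63.115765417249726
plate (array([315., 234.]), (array([ 442.1, -358.5]), 101.0, 52.6, 2.9)) tray xy -53.3 -44.5
slopes [ 0.001  -0.0008] z mid 12.5
floor z 4.5 2803
[(array([437., 273.]), (array([ 421.9, -272.5]), 71.5, 45.1, 2.8)), (array([469., 225.]), (array([ 551.8, -357.3]), 93.6, 47.6, 2.1)), (array([436., 225.]), (array([ 551.3, -271.7]), 94.4, 44.9, 1.7))]
```

```bash
python3 - <<'E'
from h import *
F=grab('top');P=cloud(F);g=cv2.resize(cv2.imread('pics/b.png'),(640,400))[:,:,::-1].astype(int)
for n,(x0,y0,x1,y1) in dict(wrench=(285,280,365,305),hub=(420,140,470,185),bin=(180,140,245,182)).items():
    print(n,np.abs(F['c'][y0:y1,x0:x1].astype(int)-g[y0:y1,x0:x1]).mean().round(2))
for n,(x,y,hx) in dict(short=(421.9,-272.5,28),la=(551.3,-271.7,40),lb=(551.8,-357.3,40)).items():
    m=(abs(P[...,0]-x)<hx)&(abs(P[...,1]-y)<17)&(P[...,2]>30);q=P[m];r=np.linalg.lstsq(np.c_[q[:,:2],np.ones(len(q))],q[:,2],rcond=None)[0]
    print(n,np.median(q[:,2]).round(1),r[:2].round(3))
job.close_job()
E
```

```text
wrench 2.9
hub 2.56
bin 2.92
short 53.2 [ 0.01  -0.005]
la 53.2 [0.002 0.013]
lb 53.4 [0.01  0.028]
the job is handed in; nothing more can be done
```

The job is done and handed in at about 66 s of the 210 s allowed. I got no verdict back, so the result below rests on my own measurements.

- **Bodies:** I slid all three standing bodies against the fence and tipped them one at a time. All three were lying on the ledge together, bored face up, before I lifted any of them. I then put each into its own nest.
- **Plate:** I pushed the cover plate about 39 mm out over the near end of the box. I then pinched it by its sides and laid it in its nest.

**Last checks**
- **Bodies seated:** their tops read 53.2 to 53.4 mm above the bench, against 52 expected. The slopes were 0.03 or less, which is within camera error.
- **Plate seated:** its top is 8 mm above the tray floor and level. It measured 2 mm off the nest centre along the tray, inside the 3.5 mm of play.
- **Bystanders:** the wrench, hub and bin look the same as in the first picture, with only image noise between them.

**What disagreed or went wrong**
- **Cameras:** the top camera read y about 3 mm lower than the wrist camera. Closing the gripper on a body agreed with the wrist camera, so I placed by that.
- **First turn:** the first tool turn ran joint 6 to about its limit (3.141 of 3.14 rad) and tilted the tool, away from everything. I turned it back the other way.
- **Short body:** it needed extra low pushes to square it to the fence before tipping.
- **First grip on a long body:** it was too high on the ledge, so I opened and gripped again before lifting.
- **Slack grip or knocked body:** I noticed neither.

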